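# Fetch the standard vial from behind the reagent bottles

### The arm

A 7-joint arm with a two-finger parallel gripper is mounted at the origin on the work surface. World frame = base frame: x ahead of the robot, y to its left, z up, the work surface at z = 0. Lengths are in mm, angles in rad, forces in N, time in s.
With the tool pointing down it reaches from about 350 to 775 mm from the base axis. Payload 3.1 kg.
Tool frame: the origin (TCP) lies midway between the tips of the shut fingers; the grasp point (between the pads) lies 19 mm behind it (arm.grip_depth is the distance from the TCP to the grasp point, in mm); z points along the fingers, y is the line along which they close (so a half turn about z gives the same grasp; the last joint's range is limited). The gripper opens to 85 mm and grips with 20 to 120 N. Pads are 22 mm wide; open, the fingers measure 114 mm over their backs; the gripper's body (76 mm by 85 mm) begins 54 mm behind the grasp point. The pads swing forward as they close: fully open they stand 13 mm farther back than shut.
Start: joints at [-1.182, 0.311, 0.014, 1.512, -0.004, 1.319, -0.027], TCP at [229.655, 499.776, 231.304] pointing down, gripper open.
Joint ranges: [-2.7, 2.7], [-0.3, 1.91], [-1.27, 1.3], [0.12, 2.57], [-1.44, 4.58], [0.2, 2.03], [-3.05, 3.05]. Speed limits (rad/s): [2.79, 2.79, 3.14, 3.14, 3.14, 3.14, 3.14].

### API

Orientations are given as a unit quaternion [w, x, y, z].
In Python, from rig import arm gives the robot as it stands.
- The arm moves only by the shell command python3 -m pendant [FORCE], which reads ROWS from standard input. ROWS is a JSON list of rows, 1 to 5 of them, each of 7 numbers: the opening from 0.0 (shut) to 1.0 (fully open), then dx, dy, dz in shares of 200 mm (1.0 is 200 mm), then a rotation vector rx, ry, rz in a scale on which 1.0 is pi/2 rad; each row shifts and turns the commanded pose from where the row before left it, along the tool's axes as they then stand; what a row does not reach is not made up. A row lasts 1/10 s, in which the tool goes at most 50 mm and 0.15 rad, less where a joint would pass 70% of its speed; a pose out of reach is approached as far as the arm can. The fingers move at their own pace and stop on an object; FORCE is the grip in N (left out, the last holds). Time passes only in rows, so rows that do not move let the fingers close. It prints the time, the measured TCP pose, the force, the opening and the grip force at its end. No shift or turn number may pass 1 either way. Input that does not fit is refused with a message, and nothing moves.
- arm.read_state(): the state, without advancing time (a new reading comes with each control period).
- arm.read_camera(name): name is "scene" or "top"; returns (picture, depth): 384x512x3 uint8, blue, green, red; 384x512 float32, mm along the optical axis (not along the pixel's ray), 0 where there is no reading.
- arm.camera_info(name): a dict with "fov_y" (degrees; the focal length in pixels is half the picture's height over the tangent of half this angle, whatever the lens; pixels are square), "cx", "cy" (the principal point, pixels), "rvec" (rotation vector, rad) and "tvec" (3), from world to camera coordinates, as OpenCV has them. Camera axes: x right, y down, z forward; pixel columns grow to the right and rows downward; lengths in mm; the calibration is good to about 2 mm. A picture is of the moment at which its call begins. camera_info takes no time and is no camera call.
- arm.sign_off(): hands the job in; it is judged then, once.
Trained networks look in the newest picture that a camera, given by its name, has taken for a name from the list of things; names that differ only in an ending like _2 or _b are one class to them, and where a whole thing is asked for, a point or a joint stands for the part that bears it (a point fixed in the world has none). Each returns a list of dicts, best first, with "conf" (0 to 1); they miss things now and then, are a little off and sometimes report something else, mostly with a low value. They report only what shows in the picture. A call takes as long as a camera call.
- arm.boxes_of(target, camera): "centre" ([row, column] in pixels, amid what is visible of it).
- arm.masks_of(target, camera): "region" (384x512 bool, what is visible of it) and "centre" ([row, column] in pixels, amid what is visible of it).
- arm.place_of(target, camera): "centre" ([row, column] in pixels: a listed point, or the origin of a listed thing).
The state is a dict: "t": time; "joint_positions": joint angles; "qvel": joint speeds; "tau": joint torques, N m; "eef_pos": TCP position; "eef_rot": TCP orientation; "ft_force": force on the tool from outside, world axes, zero at the start; "ft_torque": the same for the moment, N m; "grip_width": opening from 0.0 (shut) to 1.0 (fully open); "gripper_force": force on a finger pad.
Only numpy, scipy, OpenCV 4.12 (cv2) and the standard library are available. Lean on these libraries where they do the work, as an engineer would, in place of code of your own. Each camera call takes 0.05 s, during which the arm holds its last target. There are 200 camera calls.

### The job

The red-capped standard vial stands at the back of the reagent tote, behind three bottles: first move all three bottles onto the steel side tray, standing upright, then stand the vial in the photometer's sample well, and only then put every bottle back into the foam cell matching its size and cap colour, fully down and upright. Set things down rather than dropping them, tip nothing over, and leave the green glass beaker alone.

Things in the scene. Friction and masses are not known exactly. Their poses are not given: they have to be found in the camera images.
- bottle_large: large reagent bottle: white, round, straight-sided 46 mm diameter from its foot up to 90 mm, then a short shoulder and a blue screw cap (37 mm wide); 122 mm tall, with a band of the same colour at mid height. Starts upright in its own cell. Origin: centre of its underside, z up along its axis.
- bottle_medium: medium reagent bottle: white, round, straight-sided 38 mm diameter from its foot up to 88 mm, then a short shoulder and an orange screw cap (30 mm wide); 120 mm tall, with a band of the same colour at mid height. Starts upright in its own cell. Origin: centre of its underside, z up along its axis.
- bottle_small: small reagent bottle: white, round, straight-sided 30 mm diameter from its foot up to 86 mm, then a short shoulder and a yellow screw cap (24 mm wide); 118 mm tall, with a band of the same colour at mid height. Starts upright in its own cell. Origin: centre of its underside, z up along its axis.
- bay_large: fixed black foam cell with a white floor for the large bottle, 64 x 64 mm; square opening 58 mm wide (6 mm of play all round), blue block 12 mm thick on its -x side. Three cells, in any order, 65.5 mm apart along y, form the tote's front row. Origin: centre of its underside, 5 mm above the table; floor 4 mm, rim 40 mm above the origin; x points from the row to the rear bay, y along the row.
- bay_medium: fixed black foam cell with a white floor for the medium bottle, 64 x 64 mm; square opening 50 mm wide (6 mm of play all round), orange block 12 mm thick on its -x side. Three cells, in any order, 65.5 mm apart along y, form the tote's front row. Origin: centre of its underside, 5 mm above the table; floor 4 mm, rim 40 mm above the origin; x points from the row to the rear bay, y along the row.
- bay_small: fixed black foam cell with a white floor for the small bottle, 64 x 64 mm; square opening 42 mm wide (6 mm of play all round), yellow block 12 mm thick on its -x side. Three cells, in any order, 65.5 mm apart along y, form the tote's front row. Origin: centre of its underside, 5 mm above the table; floor 4 mm, rim 40 mm above the origin; x points from the row to the rear bay, y along the row.
- vial: standard vial: clear glass, red cap (top 16 mm), plain cylinder 28 mm wide, 56 mm tall. Starts upright somewhere along the tote's rear bay: a trench parallel to the row of cells, centred 54 mm beyond the cell centres (cells' +x), 40 mm wide, 200 mm long, floor 5 mm above the table, walls 40 mm high. Origin: centre of its underside, z up its axis.
- well (a point): floor centre of the photometer's sample well: square recess 42 mm wide, 14 mm deep, in the grey front of a white bench instrument with yellow display and blue keypad. Floor 66 mm above the table, instrument top 80 mm (keys 86 mm). The instrument reaches 60 mm to -x, 220 mm to +x, 105 mm to each side of the well. z up, x towards its keypad.
- tray: fixed steel side tray, 248 mm (its x) by 158 mm (its y) outside, floor 4 mm above the table, rim 4 mm thick and 12 mm high; stands on the side of the tote away from the photometer. Origin: centre of its underside.
- beaker: bystander: loose green glass beaker, 64 mm wide, 80 mm tall, upright between robot and tote. Origin: centre of its underside.

How it is judged:
By the outcome, as a careful person would: the job done as asked, in the order asked, and still so for the second after the job is handed in, with the robot touching nothing.
It also fails if it takes over 144 s, if anything falls off the work surface, if the arm or the gripper's body presses on something with over 40 N, if the wrist force passes 120 N, or if a joint passes its speed limit or range.

## Working session

There is one attempt and no reset: what is moved stays moved. The work goes in short steps, Python scripts to look and compute and a shell command to move; the robot and the scene stay as the last step left them, time stands still between calls to the robot, and variables do not carry over. Pictures are saved under pics/ and viewed, at most 14 in all, crops included, and the job is handed in when it is done.

```bash
ls; mkdir -p pics; cat > h.py <<'E'
import numpy as np, cv2
from rig import arm
def cam(n):
    i=arm.camera_info(n); f=192/np.tan(np.radians(i["fov_y"])/2)
    R=cv2.Rodrigues(np.array(i["rvec"],float))[0]; t=np.array(i["tvec"],float).ravel()
    return f,i["cx"],i["cy"],R,t
def ray(n,rc):
    f,cx,cy,R,t=cam(n); d=R.T@np.array([(rc[1]-cx)/f,(rc[0]-cy)/f,1]); return -R.T@t,d
def at_z(n,rc,z):
    o,d=ray(n,rc); return o+d*(z-o[2])/d[2]
def cloud(n,depth):
    f,cx,cy,R,t=cam(n); v,u=np.mgrid[:384,:512]
    P=np.stack([(u-cx)/f*depth,(v-cy)/f*depth,depth],-1)
    return (P-t)@R
def tri(a,rca,b,rcb):
    o1,d1=ray(a,rca);o2,d2=ray(b,rcb)
    A=np.stack([d1,-d2],1); s=np.linalg.lstsq(A,o2-o1,rcond=None)[0]
    p,q=o1+s[0]*d1,o2+s[1]*d2
    return (p+q)/2,np.linalg.norm(p-q)
E
python3 - <<'E'
from h import *
for n in("scene","top"):
    im,d=arm.read_camera(n); cv2.imwrite(f"pics/{n}0.png",im); np.save(n,d)
    print(n,arm.camera_info(n),-cam(n)[3].T@cam(n)[4],(d>0).mean())
s=arm.read_state();print(s)
E
```

```text
pics
scene {'fov_y': 45.026267005428856, 'cx': 260.0247448957363, 'cy': 181.89798014898568, 'rvec': array([ 1.36625925,  2.31167661, -0.77523821]), 'tvec': array([ 257.56695302, -309.92290076, 1363.46995421])} [1078.69201354  274.10799597  884.72120027] 0.9959716796875
top {'fov_y': 51.90739382441526, 'cx': 255.86805010870583, 'cy': 200.77405824599674, 'rvec': array([ 2.11571099, -2.13831364,  0.16908957]), 'tvec': array([ 23.63293337, 516.1619257 , 845.24514833])} [365.51036437   8.51478714 920.73377357] 0.9960378011067709
{'t': 0.1, 'joint_positions': array([-1.18170877,  0.31165488,  0.01400528,  1.5128884 , -0.0044162 ,
        1.31921514, -0.02723623]), 'qvel': array([ 4.43307183e-04, -5.40985331e-04,  5.32394637e-04, -3.38901655e-03,
        1.30721413e-03, -7.81058430e-05, -4.13762362e-04]), 'tau': array([ 7.92225510e-04, -3.80857337e+01,  1.46702947e-01, -2.31243056e+01,
        1.23461112e-02,  8.11430218e-03,  5.19229289e-06]), 'eef_pos': array([229.38732268, 499.1606129 , 230.32804674]), 'eef_rot': array([-1.90037146e-04,  2.13719999e-01,  9.76894376e-01, -1.05036920e-03]), 'ft_force': array([ 0.29619807, -0.60881607,  0.1173915 ]), 'ft_torque': array([-0.09323527, -0.00609743,  0.03060783]), 'gripper_force': 0.0, 'grip_width': 1.001674399483972}
```

View pics/scene0.png

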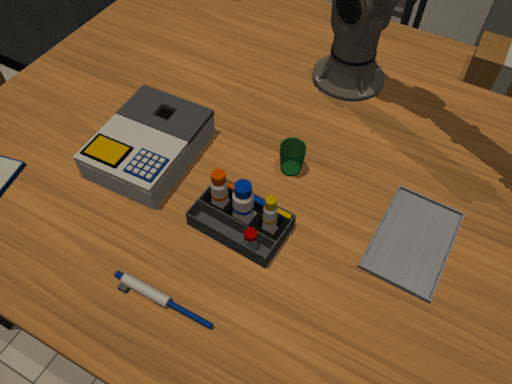

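View pics/top0.png

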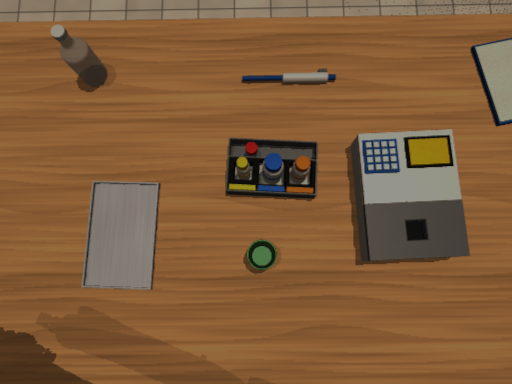

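```bash
python3 - <<'E'
from h import *
C={n:cloud(n,np.load(n+".npy")) for n in("scene","top")}
for t in ["bottle_large","bottle_medium","bottle_small","bay_large","bay_medium","bay_small","vial","well","tray","beaker"]:
    for n in("scene","top"):
        for m in arm.place_of(t,n)[:1]:
            print(t,n,"place",round(m["conf"],2),np.round(m["centre"]))
        if t not in("well",):
            for m in arm.masks_of(t,n)[:1]:
                P=C[n][m["region"]]
                print("   mask",round(m["conf"],2),np.round(m["centre"]),len(P),"lo",np.round(np.percentile(P,3,0)),"med",np.round(np.median(P,0)),"hi",np.round(np.percentile(P,97,0)))
                if t in("vial",) or "bottle" in t:
                    zt=np.percentile(P[:,2],99); Q=P[P[:,2]>zt-4]; print("   top",np.round(zt),np.round((Q.min(0)+Q.max(0))/2),len(Q),np.round(Q.max(0)-Q.min(0)))
E
```

```text
bottle_large scene place 0.79 [218. 243.]
   mask 0.63 [201. 245.] 796 lo [572. -33.  28.] med [598.  -9.  99.] hi [608.   4. 133.]
   top 134.0 [823. 120. 507.] 173 [510. 308. 755.]
bottle_large top place 0.63 [175. 271.]
   mask 0.69 [169. 271.] 539 lo [563. -37.  18.] med [574. -17. 113.] hi [599.   3. 132.]
   top 133.0 [484. -14. 525.] 179 [236.  44. 791.]
bottle_medium scene place 0.91 [207. 218.]
   mask 0.96 [187. 218.] 601 lo [571. -93.  38.] med [593. -72.  96.] hi [601. -61. 131.]
   top 132.0 [824.  90. 506.] 114 [510. 368. 757.]
bottle_medium top place 0.73 [176. 300.]
   mask 0.95 [167. 300.] 403 lo [564. -94.  18.] med [573. -77. 102.] hi [593. -62. 130.]
   top 131.0 [582. -80. 129.] 134 [26. 27.  5.]
bottle_small scene place 0.66 [231. 268.]
   mask 0.75 [214. 272.] 477 lo [576.  36.  28.] med [595.  52.  87.] hi [600.  61. 128.]
   top 129.0 [586.  48. 128.] 76 [21. 21.  5.]
bottle_small top place 0.58 [176. 241.]
   mask 0.77 [168. 246.] 270 lo [571.  33.  30.] med [578.  45.  99.] hi [608.  58. 128.]
   top 129.0 [480.  33. 523.] 80 [230.  49. 796.]
bay_large scen
[... 961 characters left out ...]
.]
   mask 0.73 [146. 249.] 130 lo [625.  17.  36.] med [633.  28.  59.] hi [648.  39.  63.]
   top 63.0 [637.  29.  61.] 69 [24. 20.  5.]
well scene place 0.75 [117. 165.]
well top place 0.69 [228. 420.]
tray scene place 0.88 [239. 412.]
   mask 0.66 [240. 414.] 7182 lo [330. 260.   2.] med [459. 337.   5.] hi [571. 408.  13.]
tray top place 0.8 [233. 124.]
   mask 0.71 [180. 244.] 684 lo [545.  17.   8.] med [577.  49.  44.] hi [619.  79.  47.]
beaker scene place 0.73 [165. 288.]
   mask 0.88 [152. 293.] 865 lo [367. -19.   7.] med [402.   9.  54.] hi [426.  37.  81.]
beaker top place 0.91 [253. 260.]
   mask 0.63 [253. 260.] 736 lo [367. -21.  -0.] med [397.   8.  12.] hi [424.  35.  80.]
```

The scene view shows the photometer at left (well about r112, c165), with orange, blue and yellow bottles at (187,218), (201,245), (214,272). The vial's red cap is at (234,250), the beaker at (155,292) and the tray at (240,412). The top view agrees: vial cap (148,251), tray (235,123), well (229,416). The scene mask for the vial was actually the small bottle, so I'm refining from cap colours in both views.

```bash
python3 - <<'E'
from h import *
D={n:np.load(n+".npy") for n in("scene","top")}
C={n:cloud(n,D[n]) for n in D}
H={n:cv2.cvtColor(cv2.imread(f"pics/{n}0.png"),cv2.COLOR_BGR2HSV) for n in D}
guess={"small":(586,48,128),"large":(580,-17,132),"medium":(582,-80,130),"vial":(637,29,61)}
for k,g in guess.items():
    r={"small":12,"large":18.5,"medium":15,"vial":14}[k]
    for n in C:
        P=C[n]; m=(np.hypot(P[...,0]-g[0],P[...,1]-g[1])<r+12)&(P[...,2]>g[2]-22)&(P[...,2]<g[2]+12)&(H[n][...,1]>120)
        Q=P[m]; zt=np.percentile(Q[:,2],95); T=P[m&(P[...,2]>zt-5)]
        c,rr=cv2.minEnclosingCircle(T[:,:2].astype(np.float32))
        print(k,n,"ztop",zt.round(1),"mid",((T.min(0)+T.max(0))/2).round(1),"circ",np.round(c,1),round(rr,1),len(T))
# tote rim
for n in C:
    P=C[n]; m=(P[...,0]>500)&(P[...,0]<690)&(P[...,1]>-150)&(P[...,1]<110)&(P[...,2]>37)&(P[...,2]<52)
    q=P[m]; box=cv2.minAreaRect(q[:,:2].astype(np.float32)); print("tote",n,np.round(box[0],1),np.round(box[1],1),box[2],np.median(q[:,2]).round(1))
    # coloured blocks
    for nm,(lo,hi) in {"blue":(100,125),"orange":(5,16),"yellow":(22,33)}.items():
        mm=m&(H[n][...,0]>=lo)&(H[n][...,0]<=hi)&(H[n][...,1]>150)&(P[...,0]<565)&(H[n][...,2]>90); q=P[mm]
        if len(q)>5: print(" ",nm,np.round(cv2.minAreaRect(q[:,:2].astype(np.float32))[0],1),len(q),q[:,2].mean().round(1))
    m=(P[...,0]>250)&(P[...,0]<650)&(P[...,1]>200)&(P[...,1]<460)&(P[...,2]>7)&(P[...,2]<20)
    q=P[m]; print("rim tray",n,cv2.minAreaRect(q[:,:2].astype(np.float32)),len(q))
a={"scene":(117,165),"top":(228,420)}
print("well z66",at_z("scene",a["scene"],66),at_z("top",a["top"],66),tri("scene",a["scene"],"top",a["top"]))
for n in C:
    P=C[n]; m=(P[...,0]>330)&(P[...,0]<520)&(P[...,1]>-460)&(P[...,1]<-220)
    print("instr top z",n,np.median(P[m&(P[...,2]>60)][:,2]))
    w=m&(P[...,2]>50)&(P[...,2]<73); q=P[w]; 
    # well: compact deep region near candidate
    c=at_z(n,a[n],66); q=q[np.hypot(q[:,0]-c[0],q[:,1]-c[1])<32]; print(" well pts",len(q),np.percentile(q,[3,50,97],axis=0).round(0).tolist())
    mm=m&(P[...,2]>76)&(P[...,2]<84)&(P[...,0]<560); 
E
python3 - <<'E'
import sys; sys.path.insert(0,'.')
import cv2,numpy as np
a=cv2.resize(cv2.imread('pics/top0.png')[125:205,215:330],None,fx=6,fy=6,interpolation=cv2.INTER_CUBIC)
b=cv2.resize(cv2.imread('pics/top0.png')[205:255,385:450],None,fx=1.5,fy=1.5)
cv2.imwrite('pics/crop.png',a)
E
```

```text
small scene ztop 129.1 mid [585.3  47.1 127.6] circ [585.3  47.6] 11.9 91
small top ztop 128.4 mid [584.8  46.4 126.7] circ [585.2  46.5] 11.7 95
large scene ztop 133.0 mid [584.9 -17.8 131.4] circ [585.2 -16.7] 18.9 187
large top ztop 132.3 mid [584.7 -19.1 130.6] circ [584.5 -18.8] 18.0 225
medium scene ztop 131.3 mid [582.2 -79.2 129.4] circ [582.3 -79.7] 15.2 132
medium top ztop 130.4 mid [582.8 -80.1 128.6] circ [582.7 -79.9] 15.0 158
vial scene ztop 63.6 mid [637.9  29.3  62. ] circ [637.9  29.3] 14.1 119
vial top ztop 62.4 mid [637.2  29.   60.5] circ [637.8  28.7] 13.8 108
tote scene [598.  -18.4] [208.3 129.5] 86.3941879272461 44.8
  blue [ 5.47e+02 -5.00e-01] 54 45.3
  orange [542.8 -76. ] 33 45.5
  yellow [548.7  45.1] 77 45.1
rim tray scene ((485.4427795410156, 351.4831237792969), (197.00091552734375, 325.86090087890625), 88.17616271972656) 1338
tote top [598.4 -18. ] [206. 127.] 86.41007995605469 44.1
  blue [546.  -15.3] 121 44.6
  orange [541.4 -79.7] 144 44.1
  yellow [549.8  50.4] 141 44.3
rim tray top ((449.6577453613281, 334.2196044921875), (160.20301818847656, 248.45848083496094), 87.85521697998047) 789
well z66 [ 451.80595437 -318.75411227   66.        ] [ 448.76224036 -336.31656016   66.        ] (array([ 446.86144539, -331.76983881,   59.26075088]), np.float64(14.240785426963283))
instr top z scene 79.96963000350317
 well pts 149 [[422.0, -344.0, 64.0], [440.0, -327.0, 67.0], [456.0, -310.0, 72.0]]
instr top z top 79.37301899804972
 well pts 345 [[427.0, -343.0, 63.0], [447.0, -326.0, 66.0], [466.0, -307.0, 71.0]]
```

View pics/crop.png

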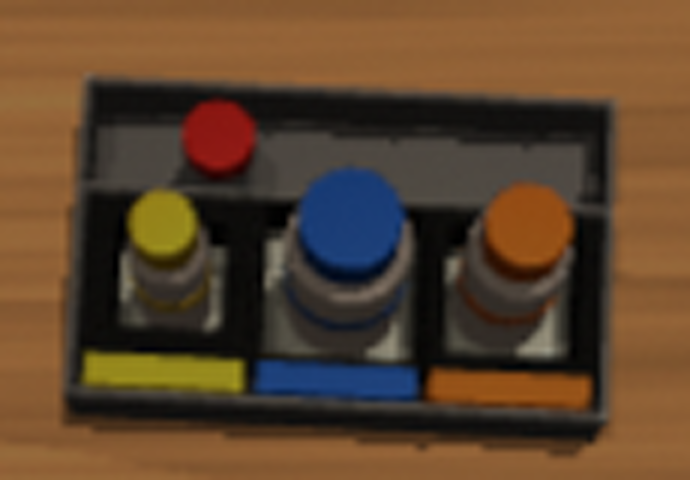

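The crop shows vial cap at (137,218), caps yellow (225,163), blue (220,350) and orange (225,527), each over its matching block colour. The tote is turned about -3.7°, and heights agree with the text. The gripper will close along tote x. Now turning and moving over the small bottle.

```bash
cat >> h.py <<'E'
from scipy.spatial.transform import Rotation as Ro
def plan(x,y,z,yaw=None):
    s=arm.read_state(); w,a,b,c=s["eef_rot"]; R=Ro.from_quat([a,b,c,w]).as_matrix(); p=s["eef_pos"]
    cur=np.arctan2(R[1,1],R[0,1]); yaw=cur if yaw is None else np.radians(yaw)
    Rt=np.array([[-np.sin(yaw),np.cos(yaw),0],[np.cos(yaw),np.sin(yaw),0],[0,0,-1]]).T
    Rt=np.stack([[-np.sin(yaw),np.cos(yaw),0],[np.cos(yaw),np.sin(yaw),0],[0,0,-1]],1)
    rv=Ro.from_matrix(R.T@Rt).as_rotvec()
    print("t",round(s["t"],1),"tcp",p.round(1),"yaw",np.degrees(cur).round(1),"rot first",rv.round(3),"then d",(Rt.T@(np.array([x,y,z])-p)).round(1),"grip",round(float(s["grip_width"]),3),round(float(s["gripper_force"]),1),"ft",s["ft_force"].round(1))
E
sed -i '/^    Rt=np.array/d; s/\[-np.sin(yaw),np.cos(yaw),0\]/[-np.sin(yaw),np.cos(yaw),0]/' h.py
python3 -c "
from h import *
plan(585,46.8,170,-3.7)
import scipy
# yaw frame check
"
```

```text
t 2.0 tcp [229.7 499.8 231.3] yaw 65.3 rot first [ 0.    -0.     1.205] then d [-429.1  383.8   61.3] grip 0.999 0.0 ft [0.9 0.4 0.1]
```

Units first: shifts go in shares of 200 mm and turns go in shares of pi/2 rad. So 0.15 rad / 1.5708 = 0.0955.

```bash

echo '[[0.7, 0, 0, 0, 0, 0, 0.0955], [0.7, 0, 0, 0, 0, 0, 0.0955], [0.7, 0, 0, 0, 0, 0, 0.0955], [0.7, 0, 0, 0, 0, 0, 0.0955], [0.7, 0, 0, 0, 0, 0, 0.0955]]' | python3 -m pendant
echo '[[0.7, 0, 0, 0, 0, 0, 0.0955], [0.7, 0, 0, 0, 0, 0, 0.0955], [0.7, 0, 0, 0, 0, 0, 0.0955], [0.7, -0.15, 0.1, 0, 0, 0, 0.0032], [0.7, -0.2, 0.18, 0, 0, 0, 0]]' | python3 -m pendant
echo '[[0.7, -0.18, 0.165, 0, 0, 0, 0], [0.7, -0.18, 0.165, 0, 0, 0, 0], [0.7, -0.18, 0.165, 0, 0, 0, 0], [0.7, -0.18, 0.165, 0, 0, 0, 0], [0.7, -0.18, 0.165, 0, 0, 0, 0]]' | python3 -m pendant
echo '[[0.7, -0.18, 0.165, 0, 0, 0, 0], [0.7, -0.18, 0.165, 0, 0, 0, 0], [0.7, -0.18, 0.165, 0, 0, 0, 0], [0.7, -0.18, 0.165, 0, 0, 0, 0], [0.7, 0, 0, 0, 0, 0, 0]]' | python3 -m pendant
python3 -c "
from h import *
plan(585,46.8,64,-3.7)"
```

```text
t: 2.5
eef_pos: [229.6, 499.8, 231.3]
eef_rot: [-0.0, 0.559, 0.829, 0.0]
ft_force: [-0.6, 0.4, 0.9]
grip_width: 0.704
gripper_force: 0.0
t: 3.0
eef_pos: [276.1, 431.2, 231.0]
eef_rot: [-0.001, 0.727, 0.687, -0.0]
ft_force: [1.6, -0.7, 0.6]
grip_width: 0.702
gripper_force: 0.0
t: 3.5
eef_pos: [432.7, 237.5, 231.7]
eef_rot: [-0.0, 0.73, 0.684, 0.001]
ft_force: [1.1, 1.0, -0.3]
grip_width: 0.697
gripper_force: 0.0
t: 4.0
eef_pos: [557.6, 76.8, 231.5]
eef_rot: [0.004, 0.734, 0.679, -0.001]
ft_force: [-0.7, 0.1, -0.3]
grip_width: 0.702
gripper_force: 0.0
t 4.0 tcp [557.6  76.8 231.5] yaw -4.5 rot first [ 0.004  0.007 -0.014] then d [-28.1  29.3 167.5] grip 0.702 0.0 ft [-0.7  0.1 -0.3]
```

To row units: -30 mm / 200 = -0.15, 20 mm / 200 = 0.1.

```bash

echo '[[0.7, -0.15, 0.15, 0, 0, 0, 0], [0.7, 0, 0, 0, 0, 0, 0], [0.7, 0, 0, 0.1, 0, 0, 0], [0.7, 0, 0, 0.1, 0, 0, 0], [0.7, 0, 0, 0, 0, 0, 0]]' | python3 -m pendant
python3 -c "
from h import *
plan(585,46.8,64,-3.7)"
```

```text
t: 4.5
eef_pos: [579.7, 55.6, 188.4]
eef_rot: [-0.002, 0.73, 0.684, -0.003]
ft_force: [1.1, 0.1, 0.1]
grip_width: 0.695
gripper_force: 0.0
t 4.5 tcp [579.7  55.6 188.4] yaw -3.7 rot first [-0.006  0.001 -0.   ] then d [ -8.4   5.9 124.4] grip 0.695 0.0 ft [1.1 0.1 0.1]
```

To row units: 20 mm / 200 = 0.1, -8.4 mm / 200 = -0.042.

```bash

echo '[[0.7, -0.042, 0.0295, 0.1, 0, 0, 0], [0.7, 0, 0, 0.1, 0, 0, 0], [0.7, 0, 0, 0.1, 0, 0, 0], [0.7, 0, 0, 0, 0, 0, 0], [0.7, 0, 0, 0, 0, 0, 0]]' | python3 -m pendant
python3 -c "
from h import *
plan(585,46.8,64,-3.7)"
```

```text
t: 5.0
eef_pos: [587.8, 46.6, 132.3]
eef_rot: [0.0, 0.729, 0.684, 0.0]
ft_force: [0.2, -0.1, 0.2]
grip_width: 0.699
gripper_force: 0.0
t 5.0 tcp [587.8  46.6 132.3] yaw -3.7 rot first [ 0.001 -0.     0.   ] then d [ 0.  -2.8 68.3] grip 0.699 0.0 ft [ 0.2 -0.1  0.2]
```

To row units: 20 mm / 200 = 0.1, 8 mm / 200 = 0.04.

```bash

echo '[[0.7, 0, -0.014, 0.1, 0, 0, 0], [0.7, 0, 0, 0.1, 0, 0, 0], [0.7, 0, 0, 0.1, 0, 0, 0], [0.7, 0, 0, 0.04, 0, 0, 0], [0.7, 0, 0, 0, 0, 0, 0]]' | python3 -m pendant
echo '[[0.7, 0, 0, 0, 0, 0, 0], [0.25, 0, 0, 0, 0, 0, 0], [0.2, 0, 0, 0, 0, 0, 0], [0.2, 0, 0, 0, 0, 0, 0], [0.2, 0, 0, 0, 0, 0, 0]]' | python3 -m pendant 40
python3 -c "
from h import *
plan(450,330,64,-3.7)"
```

```text
t: 5.5
eef_pos: [584.7, 46.6, 63.5]
eef_rot: [-0.0, 0.73, 0.684, -0.0]
ft_force: [-0.7, 0.6, -0.5]
grip_width: 0.701
gripper_force: 0.0
t: 6.0
eef_pos: [585.4, 46.4, 64.5]
eef_rot: [0.0, 0.73, 0.684, 0.001]
ft_force: [-0.6, -0.6, 5.9]
grip_width: 0.339
gripper_force: 39.6
t 6.0 tcp [585.4  46.4  64.5] yaw -3.7 rot first [ 0.002 -0.001 -0.   ] then d [ 274.3 -153.4    0.5] grip 0.339 39.6 ft [-0.6 -0.6  5.9]
```

To row units: -25 mm / 200 = -0.125, -20 mm / 200 = -0.1.

```bash

echo '[[0.2, 0, 0, -0.05, 0, 0, 0], [0.2, 0, 0, -0.1, 0, 0, 0], [0.2, 0, 0, -0.125, 0, 0, 0], [0.2, 0, 0, -0.125, 0, 0, 0], [0.2, 0, 0, -0.05, 0, 0, 0]]' | python3 -m pendant
echo '[[0.2, 0.1, -0.1, 0, 0, 0, 0], [0.2, 0.15, -0.15, 0, 0, 0, 0], [0.2, 0.175, -0.15, 0, 0, 0, 0], [0.2, 0.175, -0.15, 0, 0, 0, 0], [0.2, 0.175, -0.15, 0, 0, 0, 0]]' | python3 -m pendant
echo '[[0.2, 0.175, -0.15, 0, 0, 0, 0], [0.2, 0.15, -0.125, 0, 0, 0, 0], [0.2, 0.1, -0.1, 0, 0, 0, 0], [0.2, 0.075, -0.05, 0, 0, 0, 0], [0.2, 0, 0, 0, 0, 0, 0]]' | python3 -m pendant
python3 -c "
from h import *
plan(377,315,60,-3.7)"
```

```text
t: 6.5
eef_pos: [586.3, 46.1, 156.2]
eef_rot: [0.002, 0.73, 0.684, 0.002]
ft_force: [1.1, -0.5, -0.9]
grip_width: 0.341
gripper_force: 39.5
t: 7.0
eef_pos: [453.3, 211.1, 152.8]
eef_rot: [-0.0, 0.73, 0.684, -0.0]
ft_force: [1.0, -0.9, -1.1]
grip_width: 0.334
gripper_force: 39.6
t: 7.5
eef_pos: [373.9, 318.3, 152.7]
eef_rot: [-0.001, 0.727, 0.686, -0.0]
ft_force: [0.2, 0.4, -1.2]
grip_width: 0.339
gripper_force: 39.6
t 7.5 tcp [373.9 318.3 152.7] yaw -3.3 rot first [-0.002 -0.001  0.006] then d [-3.1  3.3 92.7] grip 0.339 39.6 ft [ 0.2  0.4 -1.2]
```

```bash

echo '[[0.2, 0, 0, 0.1, 0, 0, 0], [0.2, 0, 0, 0.1, 0, 0, 0], [0.2, 0, 0, 0.1, 0, 0, 0], [0.2, 0, 0, 0.1, 0, 0, 0], [0.2, 0, 0, 0.045, 0, 0, 0]]' | python3 -m pendant
echo '[[0.2, 0, 0, 0, 0, 0, 0], [0.2, 0, 0, 0.005, 0, 0, 0], [0.2, 0, 0, 0.005, 0, 0, 0], [0.2, 0, 0, 0.005, 0, 0, 0], [0.2, 0, 0, 0, 0, 0, 0]]' | python3 -m pendant
python3 -c "
from h import *
plan(377,315,60,-3.7)"
```

```text
t: 8.0
eef_pos: [376.6, 312.6, 62.4]
eef_rot: [0.001, 0.731, 0.683, -0.002]
ft_force: [-0.5, -0.2, -1.5]
grip_width: 0.342
gripper_force: 39.6
t: 8.5
eef_pos: [377.0, 315.7, 61.8]
eef_rot: [-0.0, 0.73, 0.684, 0.001]
ft_force: [-0.4, -0.4, -1.1]
grip_width: 0.338
gripper_force: 39.6
t 8.5 tcp [377.  315.7  61.8] yaw -3.7 rot first [ 0.001 -0.001 -0.   ] then d [-0.6  0.1  1.8] grip 0.338 39.6 ft [-0.4 -0.4 -1.1]
```

To row units: 1 mm / 200 = 0.005.

```bash

echo '[[0.2, 0, 0, 0.005, 0, 0, 0], [0.2, 0, 0, 0.005, 0, 0, 0], [0.2, 0, 0, 0, 0, 0, 0], [0.2, 0, 0, 0, 0, 0, 0]]' | python3 -m pendant

```

```text
t: 8.9
eef_pos: [376.8, 315.6, 59.6]
eef_rot: [-0.0, 0.73, 0.684, 0.0]
ft_force: [-0.6, 1.1, 1.5]
grip_width: 0.339
gripper_force: 39.8
```

To row units: -40 mm / 200 = -0.2, -20 mm / 200 = -0.1.

```bash

echo '[[0.4, 0, 0, 0, 0, 0, 0], [0.6, 0, 0, 0, 0, 0, 0], [0.6, 0, 0, 0, 0, 0, 0], [0.65, 0, 0, -0.1, 0, 0, 0], [0.65, 0, 0, -0.2, 0, 0, 0]]' | python3 -m pendant
echo '[[0.8, 0, 0, -0.2, 0, 0, 0], [0.8, 0, 0, -0.1, 0, 0, 0], [0.8, -0.1, 0.075, 0, 0, 0, 0], [0.8, -0.175, 0.125, 0, 0, 0, 0], [0.8, -0.19, 0.14, 0, 0, 0, 0]]' | python3 -m pendant
echo '[[0.8, -0.19, 0.14, 0, 0, 0, 0], [0.8, -0.19, 0.14, 0, 0, 0, 0], [0.8, -0.19, 0.14, 0, 0, 0, 0], [0.8, -0.19, 0.14, 0, 0, 0, 0], [0.8, -0.19, 0.14, 0, 0, 0, 0]]' | python3 -m pendant
echo '[[0.8, -0.125, 0.075, 0, 0, 0, 0], [0.8, -0.058, 0.03, 0, 0, 0, 0], [0.8, 0, 0, 0, 0, 0, 0], [0.8, 0, 0, 0, 0, 0, 0], [0.8, 0, 0, 0, 0, 0, 0]]' | python3 -m pendant
python3 -c "
from h import *
plan(584.8,-18,65,-3.7)"
```

```text
t: 9.4
eef_pos: [374.2, 313.4, 117.0]
eef_rot: [0.0, 0.73, 0.684, -0.004]
ft_force: [0.6, 0.2, 0.5]
grip_width: 0.651
gripper_force: 0.0
t: 9.9
eef_pos: [438.5, 218.6, 179.6]
eef_rot: [-0.0, 0.728, 0.685, 0.001]
ft_force: [0.8, 0.3, -0.6]
grip_width: 0.799
gripper_force: 0.0
t: 10.4
eef_pos: [566.6, 18.0, 179.2]
eef_rot: [-0.0, 0.73, 0.684, 0.0]
ft_force: [0.9, -0.2, 0.1]
grip_width: 0.8
gripper_force: 0.0
t: 10.9
eef_pos: [583.9, -15.1, 179.1]
eef_rot: [-0.001, 0.728, 0.685, 0.0]
ft_force: [0.2, -0.3, -0.6]
grip_width: 0.804
gripper_force: 0.0
t 10.9 tcp [583.9 -15.1 179.1] yaw -3.5 rot first [-0.001 -0.002  0.004] then d [ -2.8   1.1 114.1] grip 0.804 0.0 ft [ 0.2 -0.3 -0.6]
```

To row units: 20 mm / 200 = 0.1, -2.8 mm / 200 = -0.014.

```bash

echo '[[0.8, -0.014, 0.0055, 0.1, 0, 0, 0], [0.8, 0, 0, 0.1, 0, 0, 0], [0.8, 0, 0, 0.1, 0, 0, 0], [0.8, 0, 0, 0, 0, 0, 0], [0.8, 0, 0, 0, 0, 0, 0]]' | python3 -m pendant
python3 -c "
from h import *
plan(584.8,-18,65,-3.7)"
```

```text
t: 11.4
eef_pos: [585.2, -19.5, 119.5]
eef_rot: [-0.0, 0.729, 0.685, 0.0]
ft_force: [0.4, 0.4, -0.5]
grip_width: 0.802
gripper_force: 0.0
t 11.4 tcp [585.2 -19.5 119.5] yaw -3.6 rot first [-0.    -0.001  0.002] then d [ 1.5 -0.5 54.5] grip 0.802 0.0 ft [ 0.4  0.4 -0.5]
```

To row units: 20 mm / 200 = 0.1, 10 mm / 200 = 0.05.

```bash

echo '[[0.8, 0.0075, -0.0025, 0.1, 0, 0, 0], [0.8, 0, 0, 0.1, 0, 0, 0], [0.8, 0, 0, 0.05, 0, 0, 0], [0.8, 0, 0, 0.0225, 0, 0, 0], [0.8, 0, 0, 0, 0, 0, 0]]' | python3 -m pendant
echo '[[0.8, 0, 0, 0, 0, 0, 0], [0.4, 0, 0, 0, 0, 0, 0], [0.4, 0, 0, 0, 0, 0, 0], [0.4, 0, 0, 0, 0, 0, 0], [0.4, 0, 0, 0, 0, 0, 0]]' | python3 -m pendant 50
echo '[[0.4, 0, 0, -0.05, 0, 0, 0], [0.4, 0, 0, -0.1, 0, 0, 0], [0.4, 0, 0, -0.125, 0, 0, 0], [0.4, 0, 0, -0.125, 0, 0, 0], [0.4, 0, 0, -0.05, 0, 0, 0]]' | python3 -m pendant
```

```text
t: 11.9
eef_pos: [585.3, -19.6, 65.2]
eef_rot: [0.0, 0.73, 0.684, 0.0]
ft_force: [-0.8, 0.2, -0.2]
grip_width: 0.803
gripper_force: 0.0
t: 12.4
eef_pos: [585.6, -19.9, 66.0]
eef_rot: [0.0, 0.73, 0.684, 0.001]
ft_force: [-0.9, 0.6, 5.2]
grip_width: 0.52
gripper_force: 50.1
t: 12.9
eef_pos: [586.4, -20.1, 157.3]
eef_rot: [0.002, 0.73, 0.684, 0.002]
ft_force: [1.0, -0.0, -1.4]
grip_width: 0.521
gripper_force: 50.3
```

To row units: 40 mm / 200 = 0.2, 35 mm / 200 = 0.175.

```bash

echo '[[0.4, 0.1, -0.04, 0, 0, 0, 0], [0.4, 0.175, -0.075, 0, 0, 0, 0], [0.4, 0.2, -0.085, 0, 0, 0, 0], [0.4, 0.2, -0.085, 0, 0, 0, 0], [0.4, 0.2, -0.085, 0, 0, 0, 0]]' | python3 -m pendant
echo '[[0.4, 0.2, -0.085, 0, 0, 0, 0], [0.4, 0.2, -0.085, 0, 0, 0, 0], [0.4, 0.2, -0.085, 0, 0, 0, 0], [0.4, 0.175, -0.08, 0, 0, 0, 0], [0.4, 0.125, -0.06, 0, 0, 0, 0]]' | python3 -m pendant
echo '[[0.4, 0.0535, -0.0195, 0, 0, 0, 0], [0.4, 0, 0, 0, 0, 0, 0], [0.4, 0, 0, 0, 0, 0, 0]]' | python3 -m pendant
python3 -c "
from h import *
plan(452,357,61,-3.7)"
```

```text
t: 13.4
eef_pos: [521.1, 161.1, 154.0]
eef_rot: [-0.0, 0.73, 0.684, -0.001]
ft_force: [1.1, 1.1, -1.9]
grip_width: 0.518
gripper_force: 50.3
t: 13.9
eef_pos: [452.6, 347.9, 153.7]
eef_rot: [-0.001, 0.728, 0.685, -0.001]
ft_force: [-0.1, 0.2, -2.0]
grip_width: 0.526
gripper_force: 50.3
t: 14.2
eef_pos: [453.3, 352.8, 154.5]
eef_rot: [0.001, 0.731, 0.683, -0.001]
ft_force: [0.5, -1.0, -2.3]
grip_width: 0.523
gripper_force: 50.3
t 14.2 tcp [453.3 352.8 154.5] yaw -3.9 rot first [ 0.001  0.003 -0.003] then d [ 4.1 -1.6 93.5] grip 0.523 50.3 ft [ 0.5 -1.  -2.3]
```

To row units: 20 mm / 200 = 0.1, 9 mm / 200 = 0.045.

```bash

echo '[[0.4, 0, 0, 0.1, 0, 0, 0], [0.4, 0, 0, 0.1, 0, 0, 0], [0.4, 0, 0, 0.1, 0, 0, 0], [0.4, 0, 0, 0.1, 0, 0, 0], [0.4, 0, 0, 0.045, 0, 0, 0]]' | python3 -m pendant
echo '[[0.4, 0, 0, 0, 0, 0, 0], [0.4, 0, 0, 0.005, 0, 0, 0], [0.4, 0, 0, 0.005, 0, 0, 0], [0.4, 0, 0, 0, 0, 0, 0], [0.4, 0, 0, 0, 0, 0, 0]]' | python3 -m pendant
echo '[[0.4, 0, 0, 0.005, 0, 0, 0], [0.4, 0, 0, 0.005, 0, 0, 0], [0.4, 0, 0, 0, 0, 0, 0]]' | python3 -m pendant
```

```text
t: 14.7
eef_pos: [452.6, 351.4, 64.0]
eef_rot: [0.001, 0.731, 0.682, -0.002]
ft_force: [-0.5, -0.2, -2.5]
grip_width: 0.524
gripper_force: 50.3
t: 15.2
eef_pos: [452.5, 355.7, 64.5]
eef_rot: [0.0, 0.73, 0.684, 0.001]
ft_force: [-0.3, 0.7, -1.9]
grip_width: 0.521
gripper_force: 50.3
t: 15.5
eef_pos: [451.9, 355.3, 61.6]
eef_rot: [-0.0, 0.73, 0.684, -0.0]
ft_force: [-0.0, -0.1, -2.1]
grip_width: 0.526
gripper_force: 50.3
```

To row units: 0.6 mm / 200 = 0.003.

```bash

echo '[[0.4, 0, 0, 0.003, 0, 0, 0], [0.4, 0, 0, 0.003, 0, 0, 0], [0.4, 0, 0, 0, 0, 0, 0]]' | python3 -m pendant
```

```text
t: 15.8
eef_pos: [452.2, 355.5, 61.0]
eef_rot: [-0.0, 0.73, 0.684, 0.0]
ft_force: [-0.3, 0.7, 2.3]
grip_width: 0.519
gripper_force: 50.6
```

```bash

echo '[[0.6, 0, 0, 0, 0, 0, 0], [0.75, 0, 0, 0, 0, 0, 0], [0.75, 0, 0, 0, 0, 0, 0], [0.75, 0, 0, -0.1, 0, 0, 0], [0.75, 0, 0, -0.2, 0, 0, 0]]' | python3 -m pendant
echo '[[0.75, 0, 0, -0.2, 0, 0, 0], [0.75, 0, 0, -0.1, 0, 0, 0], [0.75, -0.1, 0.035, 0, 0, 0, 0], [0.75, -0.175, 0.065, 0, 0, 0, 0], [0.75, -0.21, 0.08, 0, 0, 0, 0]]' | python3 -m pendant
echo '[[0.75, -0.21, 0.08, 0, 0, 0, 0], [0.75, -0.21, 0.08, 0, 0, 0, 0], [0.75, -0.21, 0.08, 0, 0, 0, 0], [0.75, -0.21, 0.08, 0, 0, 0, 0], [0.75, -0.21, 0.08, 0, 0, 0, 0]]' | python3 -m pendant
echo '[[0.75, -0.21, 0.08, 0, 0, 0, 0], [0.75, -0.21, 0.07, 0, 0, 0, 0], [0.75, -0.125, 0.04, 0, 0, 0, 0], [0.75, -0.05, 0.02, 0, 0, 0, 0], [0.75, 0, 0, 0, 0, 0, 0]]' | python3 -m pendant
echo '[[0.75, 0, 0, 0, 0, 0, 0], [0.75, 0, 0, 0, 0, 0, 0], [0.75, 0, 0, 0, 0, 0, 0]]' | python3 -m pendant
python3 -c "
from h import *
plan(582.5,-79.9,65,-3.7)"
```

```text
t: 16.3
eef_pos: [449.6, 353.7, 117.9]
eef_rot: [-0.0, 0.73, 0.684, -0.004]
ft_force: [0.6, 1.7, 0.2]
grip_width: 0.749
gripper_force: 0.0
t: 16.8
eef_pos: [481.5, 257.4, 180.8]
eef_rot: [-0.0, 0.728, 0.686, 0.001]
ft_force: [0.9, -0.0, -0.3]
grip_width: 0.753
gripper_force: 0.0
t: 17.3
eef_pos: [548.4, 39.8, 180.9]
eef_rot: [0.0, 0.73, 0.684, 0.0]
ft_force: [0.6, -0.5, 0.3]
grip_width: 0.752
gripper_force: 0.0
t: 17.8
eef_pos: [582.2, -81.6, 180.6]
eef_rot: [0.0, 0.731, 0.683, -0.0]
ft_force: [0.2, 0.2, 0.5]
grip_width: 0.75
gripper_force: 0.0
t: 18.1
eef_pos: [582.2, -77.4, 180.5]
eef_rot: [-0.001, 0.728, 0.685, 0.0]
ft_force: [-0.1, -0.4, -0.2]
grip_width: 0.752
gripper_force: 0.0
t 18.1 tcp [582.2 -77.4 180.5] yaw -3.5 rot first [-0.    -0.001  0.003] then d [ -2.4   0.4 115.5] grip 0.752 0.0 ft [-0.1 -0.4 -0.2]
```

To row units: 20 mm / 200 = 0.1.

```bash

echo '[[0.75, 0, 0, 0.1, 0, 0, 0], [0.75, 0, 0, 0.1, 0, 0, 0], [0.75, 0, 0, 0.1, 0, 0, 0], [0.75, 0, 0, 0, 0, 0, 0], [0.75, 0, 0, 0, 0, 0, 0]]' | python3 -m pendant
python3 -c "
from h import *
plan(582.5,-79.9,65,-3.7)"
```

```text
t: 18.6
eef_pos: [582.2, -79.1, 120.8]
eef_rot: [-0.0, 0.729, 0.684, 0.0]
ft_force: [-0.2, -0.5, 0.5]
grip_width: 0.753
gripper_force: 0.0
t 18.6 tcp [582.2 -79.1 120.8] yaw -3.6 rot first [-0.    -0.     0.001] then d [-0.8  0.3 55.8] grip 0.753 0.0 ft [-0.2 -0.5  0.5]
```

To row units: 20 mm / 200 = 0.1, 10 mm / 200 = 0.05.

```bash

echo '[[0.75, 0, 0, 0.1, 0, 0, 0], [0.75, 0, 0, 0.1, 0, 0, 0], [0.75, 0, 0, 0.05, 0, 0, 0], [0.75, 0, 0, 0.0275, 0, 0, 0], [0.75, 0, 0, 0, 0, 0, 0]]' | python3 -m pendant
echo '[[0.75, 0, 0, 0, 0, 0, 0], [0.3, 0, 0, 0, 0, 0, 0], [0.3, 0, 0, 0, 0, 0, 0], [0.3, 0, 0, 0, 0, 0, 0], [0.3, 0, 0, 0, 0, 0, 0]]' | python3 -m pendant 45
echo '[[0.3, 0, 0, -0.05, 0, 0, 0], [0.3, 0, 0, -0.1, 0, 0, 0], [0.3, 0, 0, -0.125, 0, 0, 0], [0.3, 0, 0, -0.125, 0, 0, 0], [0.3, 0, 0, -0.05, 0, 0, 0]]' | python3 -m pendant
echo '[[0.3, 0.1, -0.02, 0, 0, 0, 0], [0.3, 0.175, -0.035, 0, 0, 0, 0], [0.3, 0.2, -0.045, 0, 0, 0, 0], [0.3, 0.2, -0.045, 0, 0, 0, 0], [0.3, 0.2, -0.045, 0, 0, 0, 0]]' | python3 -m pendant
echo '[[0.3, 0.2, -0.045, 0, 0, 0, 0], [0.3, 0.2, -0.045, 0, 0, 0, 0], [0.3, 0.2, -0.045, 0, 0, 0, 0], [0.3, 0.2, -0.04, 0, 0, 0, 0], [0.3, 0.15, -0.03, 0, 0, 0, 0]]' | python3 -m pendant
echo '[[0.3, 0.11, -0.02, 0, 0, 0, 0], [0.3, 0, 0, 0, 0, 0, 0], [0.3, 0, 0, 0, 0, 0, 0]]' | python3 -m pendant
python3 -c "
from h import *
plan(525,312,61,-3.7)"
```

```text
t: 19.1
eef_pos: [582.4, -79.9, 65.3]
eef_rot: [0.0, 0.73, 0.684, 0.0]
ft_force: [-0.6, 0.9, -0.1]
grip_width: 0.752
gripper_force: 0.0
t: 19.6
eef_pos: [582.6, -80.2, 66.1]
eef_rot: [0.0, 0.73, 0.684, 0.0]
ft_force: [-0.8, -0.3, 5.3]
grip_width: 0.431
gripper_force: 45.2
t: 20.1
eef_pos: [583.6, -80.5, 157.7]
eef_rot: [0.002, 0.73, 0.684, 0.001]
ft_force: [-0.4, -0.7, -1.2]
grip_width: 0.429
gripper_force: 45.2
t: 20.6
eef_pos: [554.6, 98.7, 154.3]
eef_rot: [-0.0, 0.73, 0.684, -0.0]
ft_force: [0.2, 0.5, -2.1]
grip_width: 0.431
gripper_force: 45.2
t: 21.1
eef_pos: [525.1, 293.1, 154.1]
eef_rot: [-0.001, 0.729, 0.685, -0.0]
ft_force: [0.5, 1.1, -1.1]
grip_width: 0.432
gripper_force: 45.2
t: 21.4
eef_pos: [523.8, 311.5, 154.1]
eef_rot: [0.0, 0.729, 0.684, -0.001]
ft_force: [0.3, -0.4, -0.8]
grip_width: 0.429
gripper_force: 45.2
t 21.4 tcp [523.8 311.5 154.1] yaw -3.6 rot first [-0.001  0.002  0.001] then d [ 0.6  1.1 93.1] grip 0.429 45.2 ft [ 0.3 -0.4 -0.8]
```

To row units: 20 mm / 200 = 0.1, 9 mm / 200 = 0.045.

```bash

echo '[[0.3, 0, 0, 0.1, 0, 0, 0], [0.3, 0, 0, 0.1, 0, 0, 0], [0.3, 0, 0, 0.1, 0, 0, 0], [0.3, 0, 0, 0.1, 0, 0, 0], [0.3, 0, 0, 0.045, 0, 0, 0]]' | python3 -m pendant
echo '[[0.3, 0, 0, 0.005, 0, 0, 0], [0.3, 0, 0, 0.005, 0, 0, 0], [0.3, 0, 0, 0.0035, 0, 0, 0], [0.3, 0, 0, 0, 0, 0, 0], [0.3, 0, 0, 0, 0, 0, 0]]' | python3 -m pendant
```

```text
t: 21.9
eef_pos: [523.6, 308.4, 63.9]
eef_rot: [0.0, 0.731, 0.683, -0.002]
ft_force: [-0.4, 0.1, -2.5]
grip_width: 0.425
gripper_force: 45.2
t: 22.4
eef_pos: [524.9, 311.9, 64.2]
eef_rot: [0.0, 0.73, 0.684, 0.001]
ft_force: [0.2, 0.8, -2.1]
grip_width: 0.43
gripper_force: 45.3
```

To row units: 0.5 mm / 200 = 0.0025.

```bash

echo '[[0.3, 0, 0, 0.0025, 0, 0, 0], [0.3, 0, 0, 0.0025, 0, 0, 0], [0.3, 0, 0, 0, 0, 0, 0]]' | python3 -m pendant
```

```text
t: 22.7
eef_pos: [524.4, 311.6, 62.4]
eef_rot: [-0.0, 0.73, 0.684, -0.0]
ft_force: [-0.4, -0.9, -2.4]
grip_width: 0.429
gripper_force: 45.3
```

To row units: 0.5 mm / 200 = 0.0025, 0.4 mm / 200 = 0.002.

```bash

echo '[[0.3, 0, 0, 0.0025, 0, 0, 0], [0.3, 0, 0, 0.0025, 0, 0, 0], [0.3, 0, 0, 0.002, 0, 0, 0], [0.3, 0, 0, 0, 0, 0, 0]]' | python3 -m pendant
```

```text
t: 23.1
eef_pos: [524.5, 311.6, 61.2]
eef_rot: [-0.0, 0.73, 0.684, 0.0]
ft_force: [-0.7, -1.0, 0.6]
grip_width: 0.433
gripper_force: 45.4
```

To row units: -40 mm / 200 = -0.2, -20 mm / 200 = -0.1.

```bash

echo '[[0.5, 0, 0, 0, 0, 0, 0], [0.7, 0, 0, 0, 0, 0, 0], [0.7, 0, 0, 0, 0, 0, 0], [0.7, 0, 0, -0.1, 0, 0, 0], [0.7, 0, 0, -0.2, 0, 0, 0]]' | python3 -m pendant
echo '[[0.7, 0, 0, -0.2, 0, 0, 0], [0.6, 0, 0, -0.2, 0, 0, 0], [0.6, 0, 0, -0.1, 0, 0, 0.0637], [0.6, 0, 0, 0, 0, 0, 0.0955], [0.6, 0, 0, 0, 0, 0, 0.0955]]' | python3 -m pendant
echo '[[0.6, 0, 0, 0, 0, 0, 0.0955], [0.6, 0, 0, 0, 0, 0, 0.0955], [0.6, 0, 0, 0, 0, 0, 0.0955], [0.6, 0, 0, 0, 0, 0, 0.0955], [0.6, 0, 0, 0, 0, 0, 0.0955]]' | python3 -m pendant
echo '[[0.6, 0, 0, 0, 0, 0, 0.0955], [0.6, 0, 0, 0, 0, 0, 0.0955], [0.6, 0, 0, 0, 0, 0, 0.0764], [0.6, 0, 0, 0, 0, 0, 0], [0.6, 0, 0, 0, 0, 0, 0]]' | python3 -m pendant
python3 - <<'E'
from h import *
C={};H={};I={}
for n in("scene","top"):
    im,d=arm.read_camera(n); cv2.imwrite(f"pics/{n}1.png",im); C[n]=cloud(n,d);H[n]=cv2.cvtColor(im,cv2.COLOR_BGR2HSV);I[n]=im
    P=C[n]; m=(np.hypot(P[...,0]-637.5,P[...,1]-29)<26)&(P[...,2]>35)&(P[...,2]<75)&(H[n][...,1]>150)&((H[n][...,0]<8)|(H[n][...,0]>172))
    Q=P[m]; zt=np.percentile(Q[:,2],95); T=Q[Q[:,2]>zt-5]; print("vial",n,zt.round(1),np.round(cv2.minEnclosingCircle(T[:,:2].astype(np.float32)),1) if 0 else cv2.minEnclosingCircle(T[:,:2].astype(np.float32)),len(T))
    # well: dark recess bounded by rim; contour on top plane
    g=im.max(2); c=at_z(n,{"scene":(113,165),"top":(229,416)}[n],80); print("well centre guess on z80",c.round(1))
    m=(np.hypot(P[...,0]-446,P[...,1]+325)<45)&(g<22); 
    k,lab,st,ce=cv2.connectedComponentsWithStats(m.astype(np.uint8)); j=1+np.argmax(st[1:,4]); cc=np.argwhere(lab==j)[:,::-1].astype(np.float32)
    hull=np.array([at_z(n,(p[1],p[0]),80)[:2] for p in cc],np.float32); print(" well rim rect",cv2.minAreaRect(hull),len(cc))
    fl=P[(np.hypot(P[...,0]-446,P[...,1]+325)<12)][:,2]; print(" floor z",np.median(fl))
    fp=P[(P[...,2]>60)&(P[...,2]<73)&(np.hypot(P[...,0]-446,P[...,1]+325)<35)]; print(" floor rect",cv2.minAreaRect(fp[:,:2].astype(np.float32)))
    bd=P[(P[...,2]>77)&(P[...,2]<83)&(P[...,0]>350)&(P[...,0]<720)&(P[...,1]<-190)&(P[...,1]>-470)]; print(" instr rect",cv2.minAreaRect(bd[:,:2].astype(np.float32)))
plan(637.6,29.1,23,-93.7)
E
```

```text
t: 23.6
eef_pos: [521.6, 310.4, 118.1]
eef_rot: [-0.001, 0.73, 0.684, -0.004]
ft_force: [0.3, 0.9, 0.7]
grip_width: 0.702
gripper_force: 0.0
t: 24.1
eef_pos: [525.2, 311.8, 222.5]
eef_rot: [-0.0, 0.853, 0.523, 0.001]
ft_force: [-0.5, 0.1, -0.9]
grip_width: 0.598
gripper_force: 0.0
t: 24.6
eef_pos: [524.5, 311.6, 221.1]
eef_rot: [-0.0, 0.985, 0.174, 0.0]
ft_force: [0.2, 0.2, -0.3]
grip_width: 0.602
gripper_force: 0.0
t: 25.1
eef_pos: [524.4, 311.7, 221.0]
eef_rot: [0.0, 1.0, -0.031, 0.0]
ft_force: [0.6, 0.2, 1.1]
grip_width: 0.601
gripper_force: 0.0
vial scene 63.7 ((637.716064453125, 29.03106117248535), 14.746460914611816) 122
well centre guess on z80 [ 451.1 -316.8   80. ]
 well rim rect ((451.5848693847656, -317.8624572753906), (29.216520309448242, 31.652694702148438), 1.3454391956329346) 93
 floor z 66.68222568419873
 floor rect ((439.62591552734375, -325.6364440917969), (37.28602600097656, 37.15342712402344), 1.8516548871994019)
 instr rect ((524.4971923828125, -318.05999755859375), (284.0040588378906, 213.6029815673828), 2.578442335128784)
vial top 62.5 ((637.377197265625, 28.57900619506836), 13.950576782226562) 106
well centre guess on z80 [ 445.4 -322.    80. ]
 well rim rect ((444.4291687011719, -321.8714599609375), (38.61304473876953, 38.62584686279297), 2.76275634765625) 322
 floor z 65.98135308498172
 floor rect ((445.8287353515625, -324.42022705078125), (41.40037536621094, 39.8271598815918), 0.5556434988975525)
 instr rect ((525.1845092773438, -318.71484375), (280.0648193359375, 211.31036376953125), 2.163832426071167)
t 25.2 tcp [524.5 311.6 221.1] yaw -93.6 rot first [-0.    -0.     0.002] then d [131.1 274.6 198.1] grip 0.602 0.0 ft [-0.3 -0.4 -0.4]
```

View pics/scene1.png

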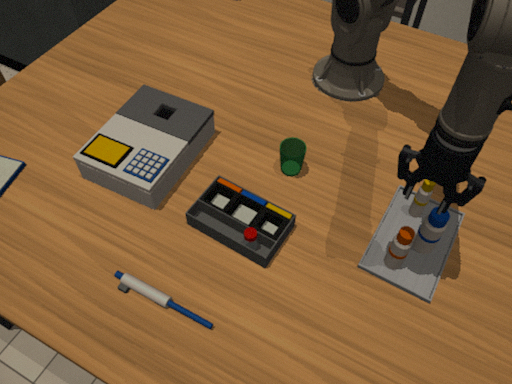

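The scene picture shows all three bottles upright on the tray (small 188,427; large 215,437; medium 236,402), empty cells, and the vial cap at (234,250). The well is at about (445,-322). Now moving to the vial.

To row units: 42 mm / 200 = 0.21, 38 mm / 200 = 0.19.

```bash

echo '[[0.6, 0.05, 0.1, 0, 0, 0, 0], [0.6, 0.09, 0.19, 0, 0, 0, 0], [0.6, 0.1, 0.21, 0, 0, 0, 0], [0.6, 0.1, 0.21, 0, 0, 0, 0], [0.6, 0.1, 0.21, 0, 0, 0, 0]]' | python3 -m pendant
echo '[[0.6, 0.1, 0.21, 0, 0, 0, 0], [0.6, 0.07, 0.14, 0, 0, 0, 0], [0.6, 0.0455, 0.103, 0, 0, 0, 0], [0.6, 0, 0, 0.1, 0, 0, 0], [0.6, 0, 0, 0.15, 0, 0, 0]]' | python3 -m pendant
echo '[[0.6, 0, 0, 0.15, 0, 0, 0], [0.6, 0, 0, 0.1, 0, 0, 0], [0.6, 0, 0, 0, 0, 0, 0], [0.6, 0, 0, 0, 0, 0, 0], [0.6, 0, 0, 0, 0, 0, 0]]' | python3 -m pendant
python3 -c "
from h import *
plan(637.6,28.8,23,-93.7)"
```

```text
t: 25.7
eef_pos: [601.0, 120.8, 221.3]
eef_rot: [-0.0, 1.0, -0.031, 0.0]
ft_force: [0.5, 0.1, 0.1]
grip_width: 0.6
gripper_force: 0.0
t: 26.2
eef_pos: [639.7, 26.7, 172.8]
eef_rot: [0.0, 0.999, -0.033, 0.003]
ft_force: [0.7, -0.1, -0.1]
grip_width: 0.6
gripper_force: 0.0
t: 26.7
eef_pos: [638.9, 28.8, 122.9]
eef_rot: [0.0, 0.999, -0.032, 0.002]
ft_force: [0.7, 0.0, 1.2]
grip_width: 0.597
gripper_force: 0.0
t 26.7 tcp [638.9  28.8 122.9] yaw -93.6 rot first [-0.    -0.003  0.001] then d [-1.3  0.1 99.9] grip 0.597 0.0 ft [0.7 0.  1.2]
```

```bash

echo '[[0.6, -0.003, 0, 0.1, 0, 0, 0], [0.6, 0, 0, 0.1, 0, 0, 0], [0.6, 0, 0, 0.1, 0, 0, 0], [0.6, 0, 0, 0.05, 0, 0, 0], [0.6, 0, 0, 0, 0, 0, 0]]' | python3 -m pendant
python3 -c "
from h import *
plan(637.6,28.8,23,-93.7)"
```

```text
t: 27.2
eef_pos: [636.7, 29.4, 50.6]
eef_rot: [-0.0, 0.999, -0.032, -0.001]
ft_force: [-0.6, -0.3, -0.2]
grip_width: 0.603
gripper_force: 0.0
t 27.2 tcp [636.7  29.4  50.6] yaw -93.7 rot first [-0.     0.001  0.001] then d [ 0.9  0.5 27.6] grip 0.603 0.0 ft [-0.6 -0.3 -0.2]
```

Units first: shifts go in shares of 200 mm and turns go in shares of pi/2 rad. So 10 mm / 200 = 0.05, 7 mm / 200 = 0.035.

```bash

echo '[[0.6, 0.002, 0.002, 0.05, 0, 0, 0], [0.6, 0, 0, 0.05, 0, 0, 0], [0.6, 0, 0, 0.035, 0, 0, 0], [0.6, 0, 0, 0, 0, 0, 0], [0.6, 0, 0, 0, 0, 0, 0]]' | python3 -m pendant
echo '[[0.4, 0, 0, 0, 0, 0, 0], [0.2, 0, 0, 0, 0, 0, 0], [0.2, 0, 0, 0, 0, 0, 0], [0.2, 0, 0, 0, 0, 0, 0], [0.2, 0, 0, 0, 0, 0, 0]]' | python3 -m pendant 30
python3 -c "
from h import *
plan(445,-322.3,90,-93.7)"
```

```text
t: 27.7
eef_pos: [637.5, 28.8, 23.9]
eef_rot: [0.0, 0.999, -0.032, -0.0]
ft_force: [0.5, -0.5, 0.2]
grip_width: 0.604
gripper_force: 0.0
t: 28.2
eef_pos: [638.0, 28.6, 24.6]
eef_rot: [-0.0, 0.999, -0.032, 0.001]
ft_force: [0.4, 0.2, 2.7]
grip_width: 0.318
gripper_force: 29.7
t 28.2 tcp [638.   28.6  24.6] yaw -93.7 rot first [-0.    -0.001  0.   ] then d [-170.   362.7  -65.4] grip 0.318 29.7 ft [0.4 0.2 2.7]
```

To row units: -35 mm / 200 = -0.175, -25 mm / 200 = -0.125.

```bash

echo '[[0.2, 0, 0, -0.05, 0, 0, 0], [0.2, 0, 0, -0.125, 0, 0, 0], [0.2, 0, 0, -0.175, 0, 0, 0], [0.2, 0, 0, -0.175, 0, 0, 0], [0.2, 0, 0, -0.125, 0, 0, 0]]' | python3 -m pendant
echo '[[0.2, -0.05, 0.1, 0, 0, 0, 0], [0.2, -0.08, 0.17, 0, 0, 0, 0], [0.2, -0.09, 0.19, 0, 0, 0, 0], [0.2, -0.09, 0.19, 0, 0, 0, 0], [0.2, -0.09, 0.19, 0, 0, 0, 0]]' | python3 -m pendant
echo '[[0.2, -0.09, 0.19, 0, 0, 0, 0], [0.2, -0.09, 0.19, 0, 0, 0, 0], [0.2, -0.09, 0.19, 0, 0, 0, 0], [0.2, -0.08, 0.18, 0, 0, 0, 0], [0.2, -0.06, 0.13, 0, 0, 0, 0]]' | python3 -m pendant
echo '[[0.2, -0.04, 0.0935, 0, 0, 0, 0], [0.2, 0, 0, 0, 0, 0, 0], [0.2, 0, 0, 0, 0, 0, 0], [0.2, 0, 0, 0, 0, 0, 0], [0.2, 0, 0, 0, 0, 0, 0]]' | python3 -m pendant
python3 -c "
from h import *
plan(445,-322.3,90,-93.7)"
```

```text
t: 28.7
eef_pos: [638.1, 28.4, 156.9]
eef_rot: [0.0, 0.999, -0.032, 0.001]
ft_force: [0.3, 0.2, -0.6]
grip_width: 0.317
gripper_force: 30.1
t: 29.2
eef_pos: [545.7, -134.9, 154.3]
eef_rot: [-0.0, 0.999, -0.032, 0.0]
ft_force: [0.2, -1.1, -0.1]
grip_width: 0.317
gripper_force: 30.1
t: 29.7
eef_pos: [451.3, -307.0, 154.7]
eef_rot: [0.0, 0.999, -0.034, -0.0]
ft_force: [0.5, 0.3, -0.3]
grip_width: 0.317
gripper_force: 30.1
t: 30.2
eef_pos: [445.7, -320.5, 153.8]
eef_rot: [-0.001, 1.0, -0.03, -0.0]
ft_force: [-0.3, 0.6, -0.4]
grip_width: 0.313
gripper_force: 30.1
t 30.2 tcp [ 445.7 -320.5  153.8] yaw -93.5 rot first [-0.001  0.     0.004] then d [-0.6  1.8 63.8] grip 0.313 30.1 ft [-0.3  0.6 -0.4]
```

To row units: 15 mm / 200 = 0.075, 0.6 mm / 200 = 0.003.

```bash

echo '[[0.2, -0.002, 0.003, 0.075, 0, 0, 0], [0.2, 0, 0, 0.075, 0, 0, 0], [0.2, 0, 0, 0.075, 0, 0, 0], [0.2, 0, 0, 0, 0, 0, 0], [0.2, 0, 0, 0, 0, 0, 0]]' | python3 -m pendant
python3 -c "
from h import *
plan(445,-322.3,86,-93.7)
for n in ('top','scene'):
    im,d=arm.read_camera(n)
    if n=='top': c=im[195:265,380:450]
    else: c=im[70:140,125:200]
    cv2.imwrite('pics/w_%s.png'%n,cv2.resize(c,None,fx=7,fy=7,interpolation=cv2.INTER_CUBIC))
a=cv2.imread('pics/w_top.png');b=cv2.imread('pics/w_scene.png');cv2.imwrite('pics/w.png',cv2.resize(np.hstack([a[:490],b[:490,:525]]),(790,382)))
"
```

```text
t: 30.7
eef_pos: [443.6, -322.6, 108.1]
eef_rot: [-0.0, 0.999, -0.032, -0.001]
ft_force: [0.5, -0.3, -0.4]
grip_width: 0.319
gripper_force: 30.1
t 30.7 tcp [ 443.6 -322.6  108.1] yaw -93.7 rot first [-0.001  0.002  0.   ] then d [ 1.4 -0.4 22.1] grip 0.319 30.1 ft [ 0.5 -0.3 -0.4]
```

View pics/w.png

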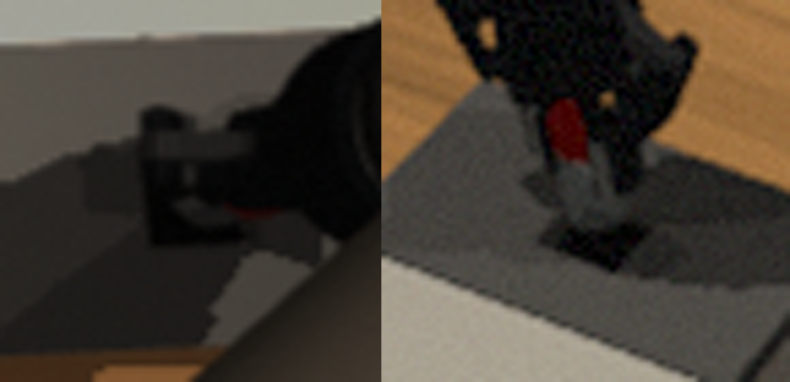

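The right half (scene view) shows the vial at about (190,585) just above the well (dark patch at 240,590), which matches its height. Lowering into the well.

To row units: 6 mm / 200 = 0.03, 1 mm / 200 = 0.005.

```bash

echo '[[0.2, 0.005, 0, 0.03, 0, 0, 0], [0.2, 0, 0, 0.03, 0, 0, 0], [0.2, 0, 0, 0.03, 0, 0, 0], [0.2, 0, 0, 0.005, 0, 0, 0], [0.2, 0, 0, 0, 0, 0, 0]]' | python3 -m pendant
echo '[[0.2, 0, 0, 0, 0, 0, 0], [0.2, 0, 0, 0.0035, 0, 0, 0], [0.2, 0, 0, 0.0035, 0, 0, 0], [0.2, 0, 0, 0, 0, 0, 0]]' | python3 -m pendant
```

```text
t: 31.3
eef_pos: [444.9, -322.7, 89.6]
eef_rot: [-0.0, 0.999, -0.032, -0.0]
ft_force: [-0.6, -0.3, 0.2]
grip_width: 0.318
gripper_force: 30.1
t: 31.7
eef_pos: [445.2, -322.9, 88.6]
eef_rot: [-0.0, 0.999, -0.032, 0.0]
ft_force: [0.3, -0.5, -1.2]
grip_width: 0.319
gripper_force: 30.1
```

To row units: 0.7 mm / 200 = 0.0035.

```bash

echo '[[0.2, 0, 0, 0.0035, 0, 0, 0], [0.2, 0, 0, 0.0035, 0, 0, 0], [0.2, 0, 0, 0, 0, 0, 0]]' | python3 -m pendant
echo '[[0.2, 0, 0, 0.003, 0, 0, 0], [0.2, 0, 0, 0.002, 0, 0, 0], [0.2, 0, 0, 0, 0, 0, 0]]' | python3 -m pendant
```

```text
t: 32.0
eef_pos: [445.1, -322.8, 87.1]
eef_rot: [-0.0, 0.999, -0.032, -0.0]
ft_force: [1.1, 0.8, -0.9]
grip_width: 0.314
gripper_force: 30.1
t: 32.3
eef_pos: [445.1, -322.9, 86.1]
eef_rot: [-0.0, 0.999, -0.032, -0.0]
ft_force: [1.1, 0.3, -0.7]
grip_width: 0.315
gripper_force: 30.1
```

To row units: 0.4 mm / 200 = 0.002.

```bash

echo '[[0.2, 0, 0, 0.002, 0, 0, 0], [0.2, 0, 0, 0.002, 0, 0, 0], [0.2, 0, 0, 0, 0, 0, 0]]' | python3 -m pendant
echo '[[0.2, 0, 0, 0.0015, 0, 0, 0], [0.2, 0, 0, 0.0015, 0, 0, 0], [0.2, 0, 0, 0, 0, 0, 0]]' | python3 -m pendant
```

```text
t: 32.6
eef_pos: [445.2, -323.0, 85.6]
eef_rot: [-0.0, 0.999, -0.032, 0.0]
ft_force: [-0.1, -0.2, 0.9]
grip_width: 0.322
gripper_force: 30.4
t: 32.9
eef_pos: [445.2, -323.0, 85.6]
eef_rot: [-0.0, 0.999, -0.032, 0.0]
ft_force: [-1.3, 2.0, 6.8]
grip_width: 0.316
gripper_force: 30.9
```

To row units: -30 mm / 200 = -0.15, -15 mm / 200 = -0.075.

```bash

echo '[[0.45, 0, 0, 0, 0, 0, 0], [0.6, 0, 0, 0, 0, 0, 0], [0.6, 0, 0, 0, 0, 0, 0], [0.6, 0, 0, -0.075, 0, 0, 0], [0.6, 0, 0, -0.15, 0, 0, 0]]' | python3 -m pendant
echo '[[0.6, 0, 0, -0.2, 0, 0, 0], [0.7, 0, 0, -0.2, 0, 0, -0.0955], [0.7, 0, 0, 0, 0, 0, -0.0955], [0.7, 0, 0, 0, 0, 0, -0.0955], [0.7, 0, 0, 0, 0, 0, -0.0955]]' | python3 -m pendant
echo '[[0.7, 0, 0, 0, 0, 0, -0.0955], [0.7, 0, 0, 0, 0, 0, -0.0955], [0.7, 0, 0, 0, 0, 0, -0.0955], [0.7, 0, 0, 0, 0, 0, -0.0955], [0.7, 0, 0, 0, 0, 0, -0.0955]]' | python3 -m pendant
echo '[[0.7, 0, 0, 0, 0, 0, -0.0955], [0.75, 0.1, 0.005, 0, 0, 0, -0.0452], [0.75, 0.2, 0.012, 0, 0, 0, 0], [0.75, 0.21, 0.013, 0, 0, 0, 0], [0.75, 0.21, 0.013, 0, 0, 0, 0]]' | python3 -m pendant
echo '[[0.75, 0.21, 0.013, 0, 0, 0, 0], [0.75, 0.21, 0.013, 0, 0, 0, 0], [0.75, 0.21, 0.013, 0, 0, 0, 0], [0.75, 0.21, 0.013, 0, 0, 0, 0], [0.75, 0.21, 0.013, 0, 0, 0, 0]]' | python3 -m pendant
echo '[[0.75, 0.21, 0.013, 0, 0, 0, 0], [0.75, 0.21, 0.013, 0, 0, 0, 0], [0.75, 0.21, 0.013, 0, 0, 0, 0], [0.75, 0.1, 0.006, 0, 0, 0, 0], [0.75, 0, 0, 0, 0, 0, 0]]' | python3 -m pendant
python3 - <<'E'
from h import *
C={}
for n in("scene","top"):
    im,d=arm.read_camera(n); cv2.imwrite(f"pics/{n}2.png",im); P=cloud(n,d);Hh=cv2.cvtColor(im,cv2.COLOR_BGR2HSV)
    red=(Hh[...,1]>150)&((Hh[...,0]<5)|(Hh[...,0]>174))
    m=(np.hypot(P[...,0]-445,P[...,1]+322)<40)&(P[...,2]>95)&red
    Q=P[m]; 
    if len(Q): zt=np.percentile(Q[:,2],95); T=Q[Q[:,2]>zt-5]; print("vial",n,zt.round(1),cv2.minEnclosingCircle(T[:,:2].astype(np.float32)),len(T))
    for k,g in {"small":(377,315.6,122),"large":(452,355.5,126),"medium":(524.5,311.6,124)}.items():
        m=(np.hypot(P[...,0]-g[0],P[...,1]-g[1])<25)&(P[...,2]>100)&(P[...,2]<g[2]+8)&(Hh[...,1]>120); Q=P[m]
        if len(Q)>10: zt=np.percentile(Q[:,2],95); T=Q[Q[:,2]>zt-5]; print(k,n,zt.round(1),cv2.minEnclosingCircle(T[:,:2].astype(np.float32)),len(T))
plan(524.5,311.6,61.2,-3.7)
E
```

```text
t: 33.4
eef_pos: [443.8, -321.5, 128.9]
eef_rot: [-0.001, 0.999, -0.032, -0.002]
ft_force: [-0.1, -1.2, 1.4]
grip_width: 0.603
gripper_force: 0.0
t: 33.9
eef_pos: [445.3, -323.4, 211.4]
eef_rot: [0.001, 0.964, 0.268, 0.001]
ft_force: [-0.7, 0.0, -0.2]
grip_width: 0.701
gripper_force: 0.0
t: 34.4
eef_pos: [445.0, -323.4, 210.9]
eef_rot: [0.001, 0.799, 0.602, 0.0]
ft_force: [-0.3, -0.5, -0.3]
grip_width: 0.7
gripper_force: 0.0
t: 34.9
eef_pos: [464.4, -177.1, 210.4]
eef_rot: [0.0, 0.73, 0.684, 0.001]
ft_force: [0.5, 0.2, 0.7]
grip_width: 0.755
gripper_force: 0.0
t: 35.4
eef_pos: [490.2, 31.9, 210.6]
eef_rot: [-0.0, 0.729, 0.684, 0.001]
ft_force: [0.2, -0.5, 0.2]
grip_width: 0.743
gripper_force: 0.0
t: 35.9
eef_pos: [507.4, 180.3, 209.9]
eef_rot: [-0.001, 0.726, 0.687, 0.001]
ft_force: [-0.6, 0.2, -0.4]
grip_width: 0.744
gripper_force: 0.0
vial scene 124.0 ((445.2449645996094, -320.0476989746094), 14.316554069519043) 70
small scene 124.2 ((377.141357421875, 316.8627624511719), 13.164810180664062) 84
large scene 128.5 ((452.37689208984375, 356.6120300292969), 18.40656852722168) 211
medium scene 126.6 ((524.4786987304688, 312.2636413574219), 15.392118453979492) 159
vial top 123.9 ((445.47833251953125, -320.779052734375), 13.977226257324219) 146
t 36.0 tcp [508.3 174.2 210.1] yaw -3.6 rot first [-0.     0.001  0.002] then d [138.1   7.3 148.9] grip 0.752 0.0 ft [ 0.6 -0.  -0.9]
```

View pics/scene2.png

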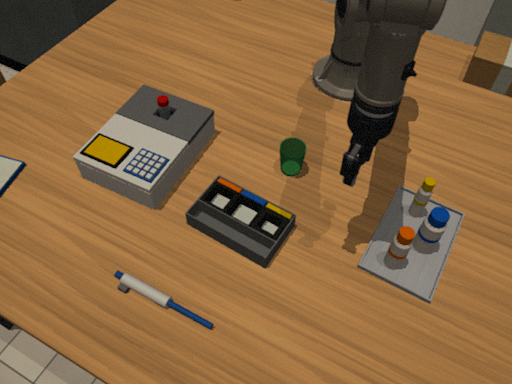

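The picture shows the vial standing in the well (105,163), the bottles upright on the tray and the cells empty. Vial top measures about 122–124, so it is seated. Now returning the medium bottle.

To row units: 40 mm / 200 = 0.2, 30 mm / 200 = 0.15.

```bash

echo '[[0.75, 0.15, 0.01, 0, 0, 0, 0], [0.75, 0.2, 0.01, 0, 0, 0, 0], [0.75, 0.2, 0.01, 0, 0, 0, 0], [0.75, 0.1405, 0.0065, 0.1, 0, 0, 0], [0.75, 0, 0, 0.15, 0, 0, 0]]' | python3 -m pendant
echo '[[0.75, 0, 0, 0.1, 0, 0, 0], [0.75, 0, 0, 0, 0, 0, 0], [0.75, 0, 0, 0, 0, 0, 0], [0.75, 0, 0, 0, 0, 0, 0], [0.75, 0, 0, 0, 0, 0, 0]]' | python3 -m pendant
python3 -c "
from h import *
plan(524.5,312,61.2,-3.7)"
```

```text
t: 36.5
eef_pos: [525.8, 316.6, 161.4]
eef_rot: [-0.001, 0.728, 0.686, 0.004]
ft_force: [-0.4, 0.2, -0.4]
grip_width: 0.748
gripper_force: 0.0
t: 37.0
eef_pos: [526.4, 311.2, 141.8]
eef_rot: [0.0, 0.73, 0.684, 0.002]
ft_force: [-0.2, 0.4, 0.1]
grip_width: 0.747
gripper_force: 0.0
t 37.0 tcp [526.4 311.2 141.8] yaw -3.7 rot first [ 0.003 -0.002 -0.   ] then d [ 0.7 -1.9 80.6] grip 0.747 0.0 ft [-0.2  0.4  0.1]
```

To row units: 30 mm / 200 = 0.15, 20 mm / 200 = 0.1.

```bash

echo '[[0.75, 0.0035, -0.008, 0.1, 0, 0, 0], [0.75, 0, 0, 0.15, 0, 0, 0], [0.75, 0, 0, 0.1, 0, 0, 0], [0.75, 0, 0, 0.05, 0, 0, 0], [0.75, 0, 0, 0, 0, 0, 0]]' | python3 -m pendant
echo '[[0.75, 0, 0, 0, 0, 0, 0], [0.3, 0, 0, 0, 0, 0, 0], [0.3, 0, 0, 0, 0, 0, 0], [0.3, 0, 0, 0, 0, 0, 0], [0.3, 0, 0, 0, 0, 0, 0]]' | python3 -m pendant 45
python3 -c "
from h import *
plan(579.2,-82.7,66,-3.7)"
echo '[[0.3, 0, 0, -0.05, 0, 0, 0], [0.3, 0, 0, -0.1, 0, 0, 0], [0.3, 0, 0, -0.125, 0, 0, 0], [0.3, 0, 0, -0.125, 0, 0, 0], [0.3, 0, 0, -0.05, 0, 0, 0]]' | python3 -m pendant
echo '[[0.3, -0.1, 0.02, 0, 0, 0, 0], [0.3, -0.175, 0.035, 0, 0, 0, 0], [0.3, -0.2, 0.04, 0, 0, 0, 0], [0.3, -0.2, 0.04, 0, 0, 0, 0], [0.3, -0.2, 0.04, 0, 0, 0, 0]]' | python3 -m pendant
echo '[[0.3, -0.2, 0.04, 0, 0, 0, 0], [0.3, -0.2, 0.04, 0, 0, 0, 0], [0.3, -0.2, 0.045, 0, 0, 0, 0], [0.3, -0.2, 0.045, 0, 0, 0, 0], [0.3, -0.15, 0.03, 0, 0, 0, 0]]' | python3 -m pendant
echo '[[0.3, -0.1, 0.02, 0, 0, 0, 0], [0.3, 0, 0, 0, 0, 0, 0], [0.3, 0, 0, 0, 0, 0, 0], [0.3, 0, 0, 0, 0, 0, 0]]' | python3 -m pendant
python3 -c "
from h import *
plan(579.2,-82.7,66,-3.7)"
```

```text
t: 37.5
eef_pos: [523.0, 311.6, 59.1]
eef_rot: [-0.0, 0.729, 0.684, -0.001]
ft_force: [0.3, -0.0, 0.9]
grip_width: 0.75
gripper_force: 0.0
t: 38.0
eef_pos: [524.4, 312.6, 61.5]
eef_rot: [0.0, 0.729, 0.684, 0.001]
ft_force: [-0.8, -0.1, 6.8]
grip_width: 0.433
gripper_force: 45.3
t 38.0 tcp [524.4 312.6  61.5] yaw -3.7 rot first [ 0.002 -0.002  0.001] then d [-391.    80.2   -4.5] grip 0.433 45.3 ft [-0.8 -0.1  6.8]
t: 38.5
eef_pos: [525.0, 312.6, 152.7]
eef_rot: [0.001, 0.729, 0.684, 0.002]
ft_force: [0.3, 0.8, -0.6]
grip_width: 0.43
gripper_force: 45.3
t: 39.0
eef_pos: [546.7, 133.5, 149.1]
eef_rot: [-0.0, 0.729, 0.684, -0.001]
ft_force: [0.8, 0.6, -2.1]
grip_width: 0.428
gripper_force: 45.3
t: 39.5
eef_pos: [574.5, -60.8, 149.2]
eef_rot: [0.0, 0.73, 0.683, -0.001]
ft_force: [0.1, -0.8, -1.6]
grip_width: 0.427
gripper_force: 45.3
t: 39.9
eef_pos: [577.6, -74.8, 149.3]
eef_rot: [-0.001, 0.728, 0.685, 0.0]
ft_force: [0.3, 0.1, -1.4]
grip_width: 0.432
gripper_force: 45.3
t 39.9 tcp [577.6 -74.8 149.3] yaw -3.5 rot first [-0.001 -0.002  0.003] then d [-7.8  2.1 83.3] grip 0.432 45.3 ft [ 0.3  0.1 -1.4]
```

To row units: 15 mm / 200 = 0.075, -5.8 mm / 200 = -0.029.

```bash

echo '[[0.3, -0.029, 0.005, 0.075, 0, 0, 0], [0.3, 0, 0, 0.075, 0, 0, 0], [0.3, 0, 0, 0, 0, 0, 0], [0.3, 0, 0, 0, 0, 0, 0], [0.3, 0, 0, 0, 0, 0, 0]]' | python3 -m pendant
echo '[[0.3, 0, 0, 0, 0, 0, 0], [0.3, 0, 0, 0, 0, 0, 0]]' | python3 -m pendant
python3 -c "
from h import *
plan(579.2,-82.7,66,-3.7)"
```

```text
t: 40.4
eef_pos: [579.2, -82.1, 120.7]
eef_rot: [0.0, 0.729, 0.685, 0.001]
ft_force: [0.5, -1.0, -0.7]
grip_width: 0.432
gripper_force: 45.3
t: 40.6
eef_pos: [578.9, -83.0, 120.5]
eef_rot: [0.0, 0.729, 0.684, 0.0]
ft_force: [-0.2, -0.5, -1.1]
grip_width: 0.429
gripper_force: 45.3
t 40.6 tcp [578.9 -83.  120.5] yaw -3.6 rot first [ 0.001 -0.     0.001] then d [ 0.3  0.3 54.5] grip 0.429 45.3 ft [-0.2 -0.5 -1.1]
```

To row units: 12 mm / 200 = 0.06, 10 mm / 200 = 0.05.

```bash

echo '[[0.3, 0, 0, 0.06, 0, 0, 0], [0.3, 0, 0, 0.06, 0, 0, 0], [0.3, 0, 0, 0.06, 0, 0, 0], [0.3, 0, 0, 0.05, 0, 0, 0], [0.3, 0, 0, 0.025, 0, 0, 0]]' | python3 -m pendant
echo '[[0.3, 0, 0, 0, 0, 0, 0], [0.3, 0, 0, 0.0035, 0, 0, 0], [0.3, 0, 0, 0.0035, 0, 0, 0], [0.3, 0, 0, 0, 0, 0, 0]]' | python3 -m pendant
```

```text
t: 41.1
eef_pos: [577.2, -82.9, 66.7]
eef_rot: [-0.001, 0.729, 0.684, -0.001]
ft_force: [-0.3, -0.4, -0.9]
grip_width: 0.43
gripper_force: 45.3
t: 41.5
eef_pos: [578.7, -83.1, 67.7]
eef_rot: [0.0, 0.729, 0.684, 0.0]
ft_force: [-0.4, 0.3, -1.6]
grip_width: 0.431
gripper_force: 45.3
```

To row units: 0.7 mm / 200 = 0.0035, 0.5 mm / 200 = 0.0025.

```bash

echo '[[0.3, 0, 0, 0.0035, 0, 0, 0], [0.3, 0, 0, 0.0025, 0, 0, 0], [0.3, 0, 0, 0, 0, 0, 0]]' | python3 -m pendant

```

```text
t: 41.8
eef_pos: [578.6, -83.1, 66.6]
eef_rot: [0.0, 0.729, 0.684, 0.0]
ft_force: [-0.7, 0.1, 0.5]
grip_width: 0.429
gripper_force: 45.4
```

To row units: 0.4 mm / 200 = 0.002.

```bash

echo '[[0.3, 0, 0, 0.002, 0, 0, 0], [0.3, 0, 0, 0, 0, 0, 0], [0.5, 0, 0, 0, 0, 0, 0], [0.75, 0, 0, 0, 0, 0, 0], [0.75, 0, 0, 0, 0, 0, 0]]' | python3 -m pendant
echo '[[0.75, 0, 0, -0.1, 0, 0, 0], [0.75, 0, 0, -0.2, 0, 0, 0], [0.8, 0, 0, -0.2, 0, 0, 0], [0.8, 0, 0, -0.1, 0, 0, 0], [0.8, 0.1, -0.035, 0, 0, 0, 0]]' | python3 -m pendant
echo '[[0.8, 0.175, -0.06, 0, 0, 0, 0], [0.8, 0.21, -0.075, 0, 0, 0, 0], [0.8, 0.21, -0.075, 0, 0, 0, 0], [0.8, 0.21, -0.075, 0, 0, 0, 0], [0.8, 0.21, -0.075, 0, 0, 0, 0]]' | python3 -m pendant
echo '[[0.8, 0.21, -0.075, 0, 0, 0, 0], [0.8, 0.21, -0.075, 0, 0, 0, 0], [0.8, 0.21, -0.075, 0, 0, 0, 0], [0.8, 0.18, -0.065, 0, 0, 0, 0], [0.8, 0.125, -0.045, 0, 0, 0, 0]]' | python3 -m pendant
echo '[[0.8, 0.1, -0.042, 0, 0, 0, 0], [0.8, 0, 0, 0.1, 0, 0, 0], [0.8, 0, 0, 0.1, 0, 0, 0], [0.8, 0, 0, 0, 0, 0, 0], [0.8, 0, 0, 0, 0, 0, 0]]' | python3 -m pendant
python3 -c "
from h import *
plan(452.2,356,61.2,-3.7)"
```

```text
t: 42.3
eef_pos: [578.4, -83.0, 65.5]
eef_rot: [-0.0, 0.729, 0.684, -0.0]
ft_force: [1.1, -0.0, 0.1]
grip_width: 0.748
gripper_force: 0.0
t: 42.8
eef_pos: [575.6, -67.6, 190.3]
eef_rot: [0.005, 0.731, 0.682, 0.002]
ft_force: [-0.4, -0.3, 0.0]
grip_width: 0.803
gripper_force: 0.0
t: 43.3
eef_pos: [513.2, 146.1, 185.8]
eef_rot: [0.0, 0.729, 0.684, 0.0]
ft_force: [1.5, 0.3, -0.8]
grip_width: 0.802
gripper_force: 0.0
t: 43.8
eef_pos: [456.9, 339.2, 185.5]
eef_rot: [-0.001, 0.728, 0.686, 0.0]
ft_force: [-0.3, 0.2, 0.3]
grip_width: 0.798
gripper_force: 0.0
t: 44.3
eef_pos: [451.8, 355.6, 145.7]
eef_rot: [0.0, 0.729, 0.684, -0.0]
ft_force: [0.2, -0.1, 0.1]
grip_width: 0.8
gripper_force: 0.0
t 44.3 tcp [451.8 355.6 145.7] yaw -3.7 rot first [-0.     0.001  0.   ] then d [ 0.4  0.3 84.5] grip 0.8 0.0 ft [ 0.2 -0.1  0.1]
```

To row units: 30 mm / 200 = 0.15, 20 mm / 200 = 0.1.

```bash

echo '[[0.8, 0, 0, 0.1, 0, 0, 0], [0.8, 0, 0, 0.15, 0, 0, 0], [0.8, 0, 0, 0.1, 0, 0, 0], [0.8, 0, 0, 0.05, 0, 0, 0], [0.8, 0, 0, 0.02, 0, 0, 0]]' | python3 -m pendant
echo '[[0.8, 0, 0, 0, 0, 0, 0], [0.8, 0, 0, 0, 0, 0, 0], [0.4, 0, 0, 0, 0, 0, 0], [0.4, 0, 0, 0, 0, 0, 0], [0.4, 0, 0, 0, 0, 0, 0]]' | python3 -m pendant 50
echo '[[0.4, 0, 0, 0, 0, 0, 0]]' | python3 -m pendant
python3 -c "
from h import *
plan(583.4,-17.3,66,-3.7)"
echo '[[0.4, 0, 0, -0.05, 0, 0, 0], [0.4, 0, 0, -0.1, 0, 0, 0], [0.4, 0, 0, -0.125, 0, 0, 0], [0.4, 0, 0, -0.125, 0, 0, 0], [0.4, 0, 0, -0.05, 0, 0, 0]]' | python3 -m pendant
echo '[[0.4, -0.1, 0.045, 0, 0, 0, 0], [0.4, -0.175, 0.075, 0, 0, 0, 0], [0.4, -0.2, 0.085, 0, 0, 0, 0], [0.4, -0.2, 0.085, 0, 0, 0, 0], [0.4, -0.2, 0.085, 0, 0, 0, 0]]' | python3 -m pendant
echo '[[0.4, -0.2, 0.085, 0, 0, 0, 0], [0.4, -0.2, 0.085, 0, 0, 0, 0], [0.4, -0.2, 0.085, 0, 0, 0, 0], [0.4, -0.15, 0.065, 0, 0, 0, 0], [0.4, -0.12, 0.05, 0, 0, 0, 0]]' | python3 -m pendant
echo '[[0.4, -0.075, 0.03, 0, 0, 0, 0], [0.4, 0, 0, 0, 0, 0, 0], [0.4, 0, 0, 0, 0, 0, 0], [0.4, 0, 0, 0.075, 0, 0, 0], [0.4, 0, 0, 0.05, 0, 0, 0]]' | python3 -m pendant
echo '[[0.4, 0, 0, 0, 0, 0, 0], [0.4, 0, 0, 0, 0, 0, 0], [0.4, 0, 0, 0, 0, 0, 0]]' | python3 -m pendant
python3 -c "
from h import *
plan(583.4,-17.3,66,-3.7)"
```

```text
t: 44.8
eef_pos: [452.2, 355.9, 61.9]
eef_rot: [0.0, 0.729, 0.684, 0.0]
ft_force: [0.2, 0.5, 0.3]
grip_width: 0.802
gripper_force: 0.0
t: 45.3
eef_pos: [452.3, 356.6, 63.2]
eef_rot: [-0.0, 0.729, 0.684, 0.001]
ft_force: [-1.3, -0.8, 6.9]
grip_width: 0.528
gripper_force: 51.1
t: 45.4
eef_pos: [452.3, 356.6, 63.2]
eef_rot: [-0.0, 0.729, 0.684, 0.001]
ft_force: [-1.3, 0.0, 4.8]
grip_width: 0.525
gripper_force: 51.1
t 45.4 tcp [452.3 356.6  63.2] yaw -3.6 rot first [ 0.001 -0.002  0.001] then d [-364.6  155.    -2.8] grip 0.525 51.1 ft [-1.3  0.   4.8]
t: 45.9
eef_pos: [453.1, 356.6, 154.4]
eef_rot: [0.0, 0.729, 0.684, 0.002]
ft_force: [0.2, 0.5, -2.1]
grip_width: 0.525
gripper_force: 51.5
t: 46.4
eef_pos: [515.2, 174.7, 151.0]
eef_rot: [-0.0, 0.729, 0.684, -0.001]
ft_force: [1.4, 0.1, -1.8]
grip_width: 0.521
gripper_force: 51.4
t: 46.9
eef_pos: [578.0, -5.4, 150.9]
eef_rot: [0.0, 0.73, 0.683, -0.001]
ft_force: [-0.4, 0.1, -1.7]
grip_width: 0.524
gripper_force: 51.4
t: 47.4
eef_pos: [582.6, -13.9, 126.0]
eef_rot: [-0.001, 0.728, 0.686, 0.0]
ft_force: [-0.0, 0.2, -2.1]
grip_width: 0.525
gripper_force: 51.5
t: 47.7
eef_pos: [583.7, -16.7, 127.4]
eef_rot: [0.0, 0.729, 0.684, 0.0]
ft_force: [-0.8, 0.7, -2.1]
grip_width: 0.518
gripper_force: 51.5
t 47.7 tcp [583.7 -16.7 127.4] yaw -3.6 rot first [ 0.001 -0.     0.002] then d [-0.6 -0.3 61.4] grip 0.518 51.5 ft [-0.8  0.7 -2.1]
```

To row units: 15 mm / 200 = 0.075, 12 mm / 200 = 0.06.

```bash

echo '[[0.4, -0.0025, 0, 0.06, 0, 0, 0], [0.4, 0, 0, 0.075, 0, 0, 0], [0.4, 0, 0, 0.075, 0, 0, 0], [0.4, 0, 0, 0.05, 0, 0, 0], [0.4, 0, 0, 0.025, 0, 0, 0]]' | python3 -m pendant
echo '[[0.4, 0, 0, 0, 0, 0, 0], [0.4, 0, 0, 0.0035, 0, 0, 0], [0.4, 0, 0, 0.003, 0, 0, 0], [0.4, 0, 0, 0, 0, 0, 0]]' | python3 -m pendant
echo '[[0.4, 0, 0, 0.003, 0, 0, 0], [0.4, 0, 0, 0.002, 0, 0, 0], [0.4, 0, 0, 0, 0, 0, 0]]' | python3 -m pendant
```

```text
t: 48.2
eef_pos: [582.3, -17.8, 68.4]
eef_rot: [-0.001, 0.729, 0.684, -0.001]
ft_force: [-0.3, -0.6, -2.4]
grip_width: 0.518
gripper_force: 51.5
t: 48.6
eef_pos: [583.5, -17.7, 68.9]
eef_rot: [0.0, 0.729, 0.684, 0.0]
ft_force: [-0.1, 0.0, -2.3]
grip_width: 0.522
gripper_force: 51.5
t: 48.9
eef_pos: [583.5, -17.8, 68.2]
eef_rot: [0.0, 0.729, 0.684, 0.0]
ft_force: [-0.9, 0.5, 2.1]
grip_width: 0.522
gripper_force: 51.8
```

To row units: 0.2 mm / 200 = 0.001.

```bash

echo '[[0.4, 0, 0, 0.001, 0, 0, 0], [0.4, 0, 0, 0, 0, 0, 0], [0.6, 0, 0, 0, 0, 0, 0], [0.8, 0, 0, 0, 0, 0, 0], [0.8, 0, 0, 0, 0, 0, 0]]' | python3 -m pendant
echo '[[0.8, 0, 0, -0.1, 0, 0, 0], [0.8, 0, 0, -0.2, 0, 0, 0], [0.7, 0, 0, -0.2, 0, 0, 0], [0.7, 0, 0, -0.1, 0, 0, 0], [0.7, 0.075, -0.055, 0, 0, 0, 0]]' | python3 -m pendant
echo '[[0.7, 0.15, -0.105, 0, 0, 0, 0], [0.7, 0.19, -0.135, 0, 0, 0, 0], [0.7, 0.19, -0.135, 0, 0, 0, 0], [0.7, 0.19, -0.135, 0, 0, 0, 0], [0.7, 0.19, -0.135, 0, 0, 0, 0]]' | python3 -m pendant
echo '[[0.7, 0.19, -0.135, 0, 0, 0, 0], [0.7, 0.175, -0.125, 0, 0, 0, 0], [0.7, 0.125, -0.09, 0, 0, 0, 0], [0.7, 0.075, -0.055, 0, 0, 0, 0], [0.7, 0.0485, -0.033, 0, 0, 0, 0]]' | python3 -m pendant
echo '[[0.7, 0, 0, 0, 0, 0, 0], [0.7, 0, 0, 0.1, 0, 0, 0], [0.7, 0, 0, 0.1, 0, 0, 0], [0.7, 0, 0, 0, 0, 0, 0], [0.7, 0, 0, 0, 0, 0, 0]]' | python3 -m pendant
python3 -c "
from h import *
plan(377,316,60,-3.7)"
```

```text
t: 49.4
eef_pos: [583.2, -17.7, 67.0]
eef_rot: [0.0, 0.729, 0.684, -0.0]
ft_force: [0.4, -0.1, -0.6]
grip_width: 0.797
gripper_force: 0.0
t: 49.9
eef_pos: [576.8, -5.7, 191.6]
eef_rot: [0.004, 0.731, 0.682, 0.003]
ft_force: [0.7, -0.2, 0.1]
grip_width: 0.701
gripper_force: 0.0
t: 50.4
eef_pos: [455.0, 189.2, 187.3]
eef_rot: [0.0, 0.729, 0.684, 0.0]
ft_force: [0.9, 0.9, -0.5]
grip_width: 0.7
gripper_force: 0.0
t: 50.9
eef_pos: [375.0, 317.7, 187.1]
eef_rot: [-0.0, 0.728, 0.685, -0.0]
ft_force: [0.5, 0.2, 0.3]
grip_width: 0.704
gripper_force: 0.0
t: 51.4
eef_pos: [377.5, 314.5, 147.4]
eef_rot: [0.0, 0.73, 0.683, -0.0]
ft_force: [1.0, -0.3, -0.4]
grip_width: 0.698
gripper_force: 0.0
t 51.4 tcp [377.5 314.5 147.4] yaw -3.8 rot first [ 0.     0.001 -0.002] then d [ 1.5 -0.6 87.4] grip 0.698 0.0 ft [ 1.  -0.3 -0.4]
```

To row units: 30 mm / 200 = 0.15, 20 mm / 200 = 0.1.

```bash

echo '[[0.7, 0.0035, 0, 0.1, 0, 0, 0], [0.7, 0, 0, 0.15, 0, 0, 0], [0.7, 0, 0, 0.1, 0, 0, 0], [0.7, 0, 0, 0.05, 0, 0, 0], [0.7, 0, 0, 0.03, 0, 0, 0]]' | python3 -m pendant
echo '[[0.7, 0, 0, 0, 0, 0, 0], [0.7, 0, 0, 0, 0, 0, 0], [0.25, 0, 0, 0, 0, 0, 0], [0.2, 0, 0, 0, 0, 0, 0], [0.2, 0, 0, 0, 0, 0, 0]]' | python3 -m pendant 40
echo '[[0.2, 0, 0, 0, 0, 0, 0]]' | python3 -m pendant
python3 -c "
from h import *
plan(587.6,48.1,66,-3.7)"
echo '[[0.2, 0, 0, -0.05, 0, 0, 0], [0.2, 0, 0, -0.1, 0, 0, 0], [0.2, 0, 0, -0.125, 0, 0, 0], [0.2, 0, 0, -0.125, 0, 0, 0], [0.2, 0, 0, -0.05, 0, 0, 0]]' | python3 -m pendant
echo '[[0.2, -0.075, 0.07, 0, 0, 0, 0], [0.2, -0.14, 0.125, 0, 0, 0, 0], [0.2, -0.165, 0.15, 0, 0, 0, 0], [0.2, -0.165, 0.15, 0, 0, 0, 0], [0.2, -0.165, 0.15, 0, 0, 0, 0]]' | python3 -m pendant
echo '[[0.2, -0.165, 0.15, 0, 0, 0, 0], [0.2, -0.165, 0.15, 0, 0, 0, 0], [0.2, -0.12, 0.1, 0, 0, 0, 0], [0.2, -0.075, 0.06, 0, 0, 0, 0], [0.2, -0.034, 0.0325, 0, 0, 0, 0]]' | python3 -m pendant
echo '[[0.2, 0, 0, 0, 0, 0, 0], [0.2, 0, 0, 0, 0, 0, 0], [0.2, 0, 0, 0.075, 0, 0, 0], [0.2, 0, 0, 0.05, 0, 0, 0], [0.2, 0, 0, 0, 0, 0, 0]]' | python3 -m pendant
echo '[[0.2, 0, 0, 0, 0, 0, 0], [0.2, 0, 0, 0, 0, 0, 0], [0.2, 0, 0, 0, 0, 0, 0]]' | python3 -m pendant
python3 -c "
from h import *
plan(587.6,48.1,66,-3.7)"
```

```text
t: 51.9
eef_pos: [377.4, 316.5, 61.5]
eef_rot: [0.0, 0.73, 0.684, 0.0]
ft_force: [0.6, 0.8, -0.2]
grip_width: 0.7
gripper_force: 0.0
t: 52.4
eef_pos: [376.9, 317.0, 62.2]
eef_rot: [-0.0, 0.729, 0.684, 0.001]
ft_force: [-1.3, -0.9, 4.4]
grip_width: 0.337
gripper_force: 39.3
t: 52.5
eef_pos: [376.9, 317.1, 62.2]
eef_rot: [-0.0, 0.729, 0.684, 0.001]
ft_force: [-1.0, 0.2, 6.0]
grip_width: 0.334
gripper_force: 39.5
t 52.5 tcp [376.9 317.1  62.2] yaw -3.7 rot first [ 0.001 -0.001  0.001] then d [-254.8  227.6   -3.8] grip 0.334 39.5 ft [-1.   0.2  6. ]
t: 53.0
eef_pos: [377.9, 317.4, 153.9]
eef_rot: [0.0, 0.729, 0.684, 0.002]
ft_force: [1.2, 0.6, -1.2]
grip_width: 0.335
gripper_force: 39.5
t: 53.5
eef_pos: [496.6, 165.1, 150.8]
eef_rot: [-0.0, 0.729, 0.684, -0.0]
ft_force: [-0.1, 0.4, 0.0]
grip_width: 0.335
gripper_force: 39.5
t: 54.0
eef_pos: [587.8, 45.4, 150.5]
eef_rot: [0.0, 0.731, 0.683, -0.001]
ft_force: [0.7, 0.1, -1.2]
grip_width: 0.338
gripper_force: 39.5
t: 54.5
eef_pos: [585.1, 50.5, 124.4]
eef_rot: [-0.002, 0.728, 0.685, -0.002]
ft_force: [0.6, -0.0, -0.6]
grip_width: 0.335
gripper_force: 39.6
t: 54.8
eef_pos: [587.8, 48.8, 127.0]
eef_rot: [0.0, 0.729, 0.684, 0.001]
ft_force: [-0.7, -0.7, -0.7]
grip_width: 0.337
gripper_force: 39.6
t 54.8 tcp [587.8  48.8 127. ] yaw -3.7 rot first [ 0.001 -0.     0.001] then d [-0.7 -0.2 61. ] grip 0.337 39.6 ft [-0.7 -0.7 -0.7]
```

To row units: 15 mm / 200 = 0.075, 12 mm / 200 = 0.06.

```bash

echo '[[0.2, -0.0035, 0, 0.06, 0, 0, 0], [0.2, 0, 0, 0.075, 0, 0, 0], [0.2, 0, 0, 0.075, 0, 0, 0], [0.2, 0, 0, 0.05, 0, 0, 0], [0.2, 0, 0, 0.025, 0, 0, 0]]' | python3 -m pendant
echo '[[0.2, 0, 0, 0, 0, 0, 0], [0.2, 0, 0, 0.0035, 0, 0, 0], [0.2, 0, 0, 0.0035, 0, 0, 0], [0.2, 0, 0, 0, 0, 0, 0]]' | python3 -m pendant
echo '[[0.2, 0, 0, 0.003, 0, 0, 0], [0.2, 0, 0, 0.0025, 0, 0, 0], [0.2, 0, 0, 0, 0, 0, 0]]' | python3 -m pendant
```

```text
t: 55.3
eef_pos: [586.4, 47.9, 67.7]
eef_rot: [-0.001, 0.729, 0.684, -0.001]
ft_force: [-0.1, -0.8, -0.3]
grip_width: 0.336
gripper_force: 39.6
t: 55.7
eef_pos: [587.7, 48.0, 68.4]
eef_rot: [0.0, 0.729, 0.684, 0.0]
ft_force: [0.7, 0.2, -1.0]
grip_width: 0.34
gripper_force: 39.5
t: 56.0
eef_pos: [587.6, 48.0, 67.3]
eef_rot: [0.0, 0.729, 0.684, 0.0]
ft_force: [-1.1, -0.4, 1.7]
grip_width: 0.334
gripper_force: 39.8
```

Contact. Releasing, lifting, moving clear and checking.

To row units: 0.2 mm / 200 = 0.001.

```bash

echo '[[0.2, 0, 0, 0.001, 0, 0, 0], [0.2, 0, 0, 0, 0, 0, 0], [0.45, 0, 0, 0, 0, 0, 0], [0.65, 0, 0, 0, 0, 0, 0], [0.65, 0, 0, 0, 0, 0, 0]]' | python3 -m pendant
echo '[[0.65, 0, 0, -0.1, 0, 0, 0], [0.65, 0, 0, -0.2, 0, 0, 0], [0.65, 0, 0, -0.2, 0, 0, 0], [0.65, 0, 0, -0.2, 0, 0, 0], [0.65, 0.1, -0.05, 0, 0, 0, 0]]' | python3 -m pendant
echo '[[0.65, 0.2, -0.1, 0, 0, 0, 0], [0.65, 0.2, -0.1, 0, 0, 0, 0], [0.65, 0.2, -0.1, 0, 0, 0, 0], [0.65, 0.2, -0.1, 0, 0, 0, 0], [0.65, 0.15, -0.05, 0, 0, 0, 0]]' | python3 -m pendant
echo '[[0.65, 0.075, -0.025, 0, 0, 0, 0], [0.65, 0, 0, 0, 0, 0, 0], [0.65, 0, 0, 0, 0, 0, 0]]' | python3 -m pendant
python3 - <<'E'
from h import *
for n in("scene","top"):
    im,d=arm.read_camera(n); cv2.imwrite(f"pics/{n}3.png",im); P=cloud(n,d);Hh=cv2.cvtColor(im,cv2.COLOR_BGR2HSV)
    for k,g in {"small":(587.6,48.1,127),"large":(583.4,-17.5,131),"medium":(578.8,-83,129),"vial":(445,-322,122)}.items():
        m=(np.hypot(P[...,0]-g[0],P[...,1]-g[1])<25)&(P[...,2]>g[2]-20)&(P[...,2]<g[2]+12)&(Hh[...,1]>120); Q=P[m]
        if len(Q)>10: zt=np.percentile(Q[:,2],95); T=Q[Q[:,2]>zt-5]; print(k,n,zt.round(1),np.round(cv2.minEnclosingCircle(T[:,:2].astype(np.float32))[0],1),len(T))
    if n=="scene": cv2.imwrite("pics/s3c.png",cv2.resize(im[80:280,70:320],None,fx=3,fy=3,interpolation=cv2.INTER_CUBIC))
    for m in arm.masks_of("beaker",n)[:1]: print("beaker",m["conf"],m["centre"])
E
```

```text
t: 56.5
eef_pos: [587.1, 48.0, 66.2]
eef_rot: [-0.0, 0.729, 0.684, -0.0]
ft_force: [0.1, 0.5, -0.4]
grip_width: 0.648
gripper_force: 0.0
t: 57.0
eef_pos: [583.8, 64.1, 213.6]
eef_rot: [0.006, 0.732, 0.682, 0.005]
ft_force: [-0.7, -0.1, 0.1]
grip_width: 0.651
gripper_force: 0.0
t: 57.5
eef_pos: [498.4, 267.8, 206.4]
eef_rot: [-0.001, 0.728, 0.686, -0.0]
ft_force: [0.8, -0.0, 0.4]
grip_width: 0.648
gripper_force: 0.0
t: 57.8
eef_pos: [498.0, 276.9, 206.4]
eef_rot: [0.001, 0.73, 0.683, -0.001]
ft_force: [0.8, -0.7, 0.6]
grip_width: 0.651
gripper_force: 0.0
small scene 128.8 [587.   47.8] 97
large scene 133.5 [584.  -16.3] 178
medium scene 131.2 [577.8 -83.8] 134
vial scene 124.4 [ 445.  -319.4] 69
beaker 0.97 [151.2, 293.6]
small top 128.7 [586.9  47. ] 93
large top 132.3 [583.2 -17.6] 228
medium top 130.4 [578.4 -84.2] 156
vial top 123.6 [ 445.1 -321.2] 147
beaker 0.64 [253.9, 258.4]
```

View pics/s3c.png

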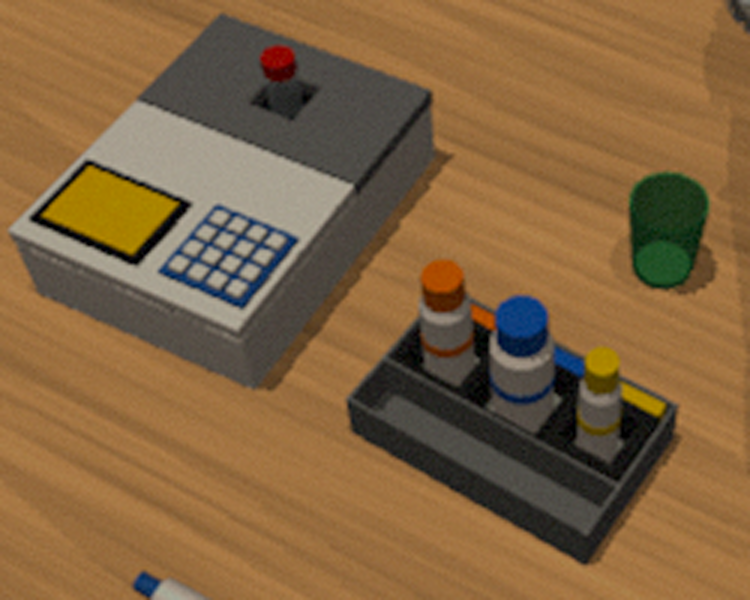

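The picture shows the vial in the well (90,285), each bottle upright in its matching cell (orange 320,445; blue 360,520; yellow 400,600) at the same top heights as at the start, and the beaker where it was. Handing in.

```bash
python3 -c "
from rig import arm
print(arm.sign_off())"
```

```text
the job is handed in; nothing more can be done
None
```

The job is handed in at about 58 s: all three bottles went to the tray first, the vial now stands in the photometer well, each bottle is upright and fully down in its matching cell, and the beaker was left alone.

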